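# Touch off the sample block, then set the vial on its datum position

## Robot

A 7-joint arm with a two-finger parallel gripper is mounted at the origin on a cart in front of the work surface, level with it; the furniture and walls round the work are solid. World frame = base frame: x ahead of the robot, y to its left, z up, the work surface at z = 0. Lengths are in m, angles in rad, forces in N, time in s.
With the tool pointing down it reaches from about 0.4 to 0.9 m from the base axis. Payload 5.5 kg.
Tool frame: the origin (TCP) lies midway between the tips of the shut fingers; the grasp point (between the pads) lies 19 mm behind it (manip.grasp_offset is the z of the grasp point in the tool frame, in m); z points along the fingers, y is the direction in which the jaws open and shut (so a half turn about z gives the same grasp; the last joint's range is limited). The gripper opens to 85 mm and grips with 20 to 120 N. Pads are 22 mm wide; open, the fingers measure 114 mm over their backs; the gripper's body (76 mm by 85 mm) begins 54 mm behind the grasp point. The pads swing forward as they close: fully open they stand 13 mm farther back than shut.
Start: joints at [1.366, 0.501, -0.427, 1.55, 0.221, 1.138, -0.21], TCP at [0.293, -0.58, 0.208] pointing down, gripper open.
Joint ranges: [-2.88, 2.88], [-0.31, 2.03], [-1.54, 1.56], [0.2, 2.42], [-1.41, 4.55], [0.19, 2.02], [-2.57, 2.57]. Speed limits (rad/s): [2.57, 2.57, 3.14, 3.14, 3.14, 3.14, 3.14].

## Interface

Orientations are given as a rotation vector (axis times angle).
In Python, from rig import manip, read_camera gives the robot as it stands.
- The arm moves only by the shell command python3 -m pendant 'ROWS' [OPENING] [FORCE]. ROWS is JSON, a list of rows, each an object of numbers: "dx", "dy", "dz": the shift along the tool's x, y, z in mm; "wx", "wy", "wz": the turn, a rotation vector about the tool's x, y, z in rad. In form: [{"dx": .., "dy": .., "dz": .., "wx": .., "wy": .., "wz": ..}, ...]. A call has 1 to 8 rows; each row shifts and turns the commanded pose from where the row before left it, along the tool's axes as they then stand; what a row does not reach is not made up. A row lasts 1/12 s, in which the tool goes at most 41.7 mm and 7.16 degrees, less where a joint would pass 70% of its speed; a pose out of reach is approached as far as the arm can. A call is refused whole if a number of a shift passes 41.7 or a number of a turn 0.125, either way. A call with a gripper value outside its range is refused whole. OPENING is the gripper command: -1 is shut, 1 is fully open, values between are in proportion, set as the call begins (- or left out, the last holds). The fingers move at their own pace and stop on an object; FORCE is the grip in N (left out, the last holds). Time passes only in rows, so rows that do not move let the fingers close. It gives the time, the measured TCP pose, the force and the opening at its end, in the units of the state.
- manip.observe(): the state, without advancing time (a new reading comes with each control period).
- read_camera(name): name is "scene" or "top" or "wrist"; returns a dict with "frame" (384x512x3 uint8, red, green, blue), "depth" (384x512 float32, m along the optical axis (not along the pixel's ray), 0 where there is no reading), "fx", "fy", "cx", "cy" (pixels), "D" ([k1, k2, p1, p2, k3] as OpenCV has them; the pictures are not rectified), "position" and "rotation" of the camera in the world. Camera axes: x right, y down, z forward; pixel columns grow to the right and rows downward; lengths in m; the calibration is good to about 2 mm. A picture is of the moment at which its call begins.
- manip.job_done(): hands the job in, once; it reports no verdict.
The state is a dict: "clock": time; "qpos": joint angles; "dq": joint speeds; "tau": joint torques, N m; "tool_pos": TCP position; "orientation": TCP orientation; "force": force on the tool from outside, world axes, zero at the start; "torque": the same for the moment, N m; "finger_gap": finger opening in m.
Only numpy, scipy, OpenCV 4.12 (cv2) and the standard library are available. Lean on these libraries where they do the work, as an engineer would, in place of code of your own. Each camera call takes 0.05 s, during which the arm holds its last target. There are 200 camera calls.

## Task

Take the blue touch probe from its green mat and touch off the aluminium block gently with the probe's red ball, pausing for a moment with the plunger pressed in on each red spot: first the left one on the front face, then the right one on the front face, then the one on the block's left side. Lay the probe flat back on the middle of its mat and let go. Then stand the vial with the green dot on its cap (cream-white filling) upright on top of the block so that the vial's axis is 36 mm in from the touched front face and 40 mm in from the touched left side face, within 5 mm each way; leave the vials with the red and the blue dot standing where they are.

Things in the scene. Friction and masses are not known exactly. Their poses are not given: they have to be found in the camera images.
- stage_block: bare aluminium block fixed to the bench, 96 mm deep (x), 120 mm wide (y), 55 mm high, bench-level origin under its centre; -x is its front face (towards the robot), +y its left side, z up; the vial goes on its flat top. It cannot move; its position and yaw vary. To the right of it and beyond the vials stands a fixed lab jack with a platform 0.22 m high (x from 0.60 m, y from -0.20 to -0.45 m) and a beaker on it: pass in front of it
- spot_front_left (a point): a red spot, 20 mm across, flush on the aluminium block's front face, 38 mm left of its middle; this point is the middle of the spot on that face, 32 mm above the bench; a short red tick on the block's top edge shows it from above.
- spot_front_right (a point): a red spot, 20 mm across, flush on the aluminium block's front face, 38 mm right of its middle; this point is the middle of the spot on that face, 32 mm above the bench; a short red tick on the block's top edge shows it from above.
- spot_side (a point): a red spot, 20 mm across, flush on the aluminium block's left side face, half-way between front and back; this point is the middle of the spot on that face, 32 mm above the bench; a short red tick on the block's top edge shows it from above.
- probe_mat: green mat fixed to the bench, 190 mm (x) by 90 mm (y), 3 mm thick; origin under its centre on the bench
- touch_probe: loose touch probe, about 0.09 kg and 164 mm long over all, lying on the mat; blue flat-sided handle 90 mm long, 26 mm wide and 26 mm high with black bands near its ends; origin on the underside at the middle of the handle; x points to the red ball, z up
- probe_centre (a point): middle of the probe's blue handle, where to grip it from above across its 26 mm width; 13 mm above its underside, so 16 mm above the bench while it lies on the mat; x points to the red ball; balance point to within 10 mm
- probe_tip (a point): foremost point of the probe's red ball (10 mm in diameter), 88 mm ahead of probe_centre along the probe's axis while the plunger is out; it goes back with the plunger
- probe_plunger (a joint): travel of the 6 mm thick steel plunger that carries the red ball, into the probe: 0 out, 0.010 m at its stop; a spring holds it out with 1.4 N, growing to 4.9 N at the stop
- cream_vial_centre (a point): a closed round glass vial with a white screw cap, 27 mm in diameter and 61 mm tall, standing upright at the start; this point is its centre, half-way up (30.5 mm above its foot); z along its axis; it weighs well under 0.1 kg. A green dot, 20 mm across, on its cap; cream-white filling, about two thirds full
- pink_vial_centre (a point): a closed round glass vial with a white screw cap, 27 mm in diameter and 61 mm tall, standing upright at the start; this point is its centre, half-way up (30.5 mm above its foot); z along its axis; it weighs well under 0.1 kg. A red dot on its cap, pink filling; a bystander
- tan_vial_centre (a point): a closed round glass vial with a white screw cap, 27 mm in diameter and 61 mm tall, standing upright at the start; this point is its centre, half-way up (30.5 mm above its foot); z along its axis; it weighs well under 0.1 kg. A blue dot on its cap, tan filling; a bystander
- cream_vial: the same cream vial; origin at the centre of its foot

How it is judged:
By the outcome, as a careful person would: the job done as asked, in the order asked, and still so for the second after the job is handed in, with the robot touching nothing.
It also fails if it takes over 72 s, if anything falls off the work surface, if the arm or the gripper's body presses on something with over 40 N, if the wrist force passes 120 N, or if a joint passes its speed limit or range.

## Working session

There is one attempt and no reset: what is moved stays moved. The work goes in short steps, Python scripts to look and compute and a shell command to move; the robot and the scene stay as the last step left them, time stands still between calls to the robot, and variables do not carry over. Pictures are saved under pics/ and viewed, about 8 in all and at most 12, crops included, and the job is handed in when it is done.

```bash
ls; mkdir -p pics
cat > h.py <<'E'
import numpy as np, cv2, json
from scipy.spatial.transform import Rotation as R
from rig import manip, read_camera
def rotm(c):
    r=np.array(c["rotation"],float)
    return r if r.shape==(3,3) else (R.from_rotvec(r).as_matrix() if r.size==3 else R.from_quat(r).as_matrix())
def K(c): return np.array([[c["fx"],0,c["cx"]],[0,c["fy"],c["cy"]],[0,0,1.]])
def cast(c,uv,z):
    "pixels -> world points on plane height z"
    p=cv2.undistortPoints(np.array(uv,float).reshape(-1,1,2),K(c),np.array(c["D"],float)).reshape(-1,2)
    d=np.c_[p,np.ones(len(p))]@rotm(c).T; o=np.array(c["position"])
    return o+d*((z-o[2])/d[:,2])[:,None]
def blobs(c,lo,hi,amin=15):
    "HSV blobs: centroid, area, minAreaRect"
    h=cv2.cvtColor(c["frame"],cv2.COLOR_RGB2HSV)
    m=cv2.inRange(h,np.array(lo),np.array(hi))
    cs,_=cv2.findContours(m,cv2.RETR_EXTERNAL,cv2.CHAIN_APPROX_NONE)
    out=[]
    for k in cs:
        a=cv2.contourArea(k)
        if a>=amin:
            M=cv2.moments(k); out.append((M["m10"]/M["m00"],M["m01"]/M["m00"],a,k))
    return sorted(out,key=lambda t:-t[2])
def save(c,n,s=1.5,crop=None):
    f=c["frame"]
    if crop: f=f[crop[1]:crop[3],crop[0]:crop[2]]
    cv2.imwrite("pics/"+n,cv2.cvtColor(cv2.resize(f,None,fx=s,fy=s,interpolation=cv2.INTER_CUBIC),cv2.COLOR_RGB2BGR))
E
python3 - <<'E'
from h import *
s=manip.observe(); print({k:np.round(v,3).tolist() for k,v in s.items()}, manip.grasp_offset)
for n in("scene","top"):
    c=read_camera(n); save(c,n+"0.png"); print(n,c["fx"],c["D"],np.round(c["position"],3),np.round(rotm(c),3).tolist())
    np.save(n+".npy",c,allow_pickle=True)
E
```

```text
pics
{'clock': 0.0, 'qpos': [1.366, 0.502, -0.427, 1.551, 0.221, 1.138, -0.21], 'dq': [0.0, 0.0, 0.001, -0.002, 0.001, -0.001, -0.001], 'tau': [0.0, -56.951, -5.816, -28.093, 0.011, 0.012, 0.0], 'tool_pos': [0.293, -0.58, 0.207], 'orientation': [-3.054, -0.728, 0.001], 'force': [-1.149, 0.319, -0.046], 'torque': [-0.043, -0.006, -0.018], 'finger_gap': 0.085} -0.0187
scene 393.4296784777855 [-0.1182955  0.         0.         0.         0.       ] [-0.133 -0.739  0.541] [[0.737, -0.307, 0.603], [-0.676, -0.312, 0.667], [-0.016, -0.899, -0.437]]
top 423.070609476075 [-0.03050446  0.          0.          0.          0.        ] [0.438 0.01  1.291] [[-0.002, -0.997, 0.071], [-1.0, 0.002, -0.001], [0.001, -0.071, -0.997]]
```

View pics/top0.png

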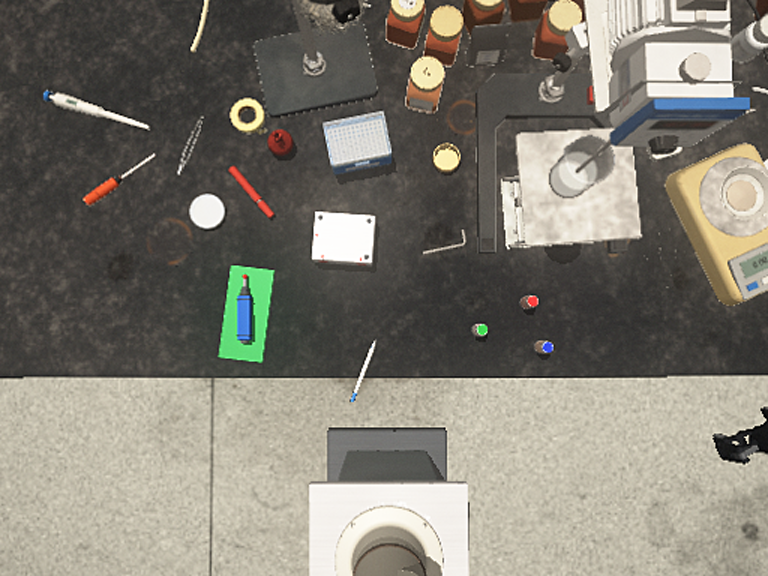

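View pics/scene0.png

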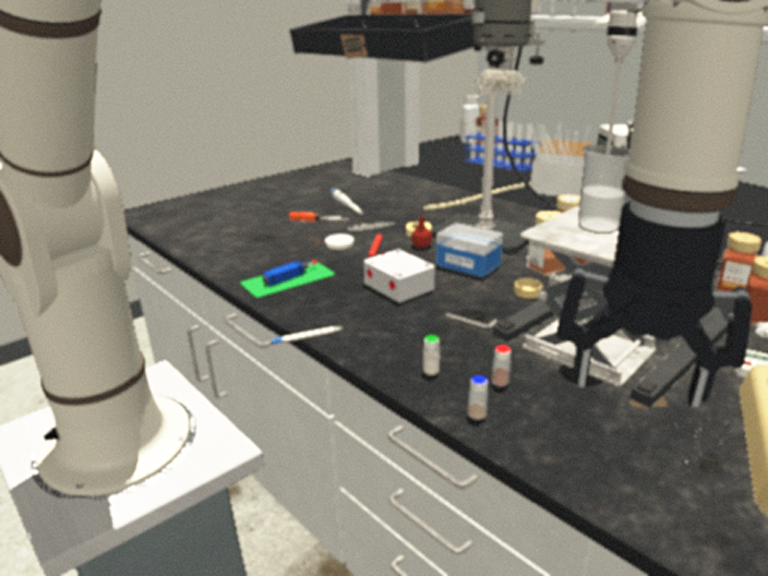

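```bash
cat > m.py <<'E'
from h import *
def rect(k): return cv2.boxPoints(cv2.minAreaRect(k))
def block(c,box=(190,125,270,190)):
    g=cv2.cvtColor(c["frame"],cv2.COLOR_RGB2GRAY).copy(); m=np.zeros_like(g); x0,y0,x1,y1=box
    m[y0:y1,x0:x1]=(g[y0:y1,x0:x1]>150)*255
    cs,_=cv2.findContours(m,cv2.RETR_EXTERNAL,cv2.CHAIN_APPROX_NONE); return max(cs,key=cv2.contourArea)
E
python3 - <<'E'
from m import *
c=np.load("top.npy",allow_pickle=True).item()
np.set_printoptions(precision=4,suppress=True)
P=cast(c,rect(block(c)),.055)[:,:2]; print("block",P.tolist(),P.mean(0),np.linalg.norm(P-np.roll(P,1,0),axis=1))
for i in range(4):
    e=P[i]-P[i-1]; print("edge yaw",np.degrees(np.arctan2(e[1],e[0])))
for n,lo,hi,z in(("green",(50,120,80),(75,255,255),None),("blue",(105,150,80),(125,255,255),None),("red",(0,150,100),(6,255,255),None),("red2",(172,150,80),(180,255,255),None)):
    for u,v,a,k in blobs(c,lo,hi,2 if 'red' in n else 15)[:14]:
        if not(120<u<400 and 100<v<260): continue
        print(n,round(u,1),round(v,1),a,*[cast(c,[(u,v)],z)[0,:2] for z in(.003,.016,.029,.055,.061)])
        if a>300:
            for z in(.003,.029):
                Q=cast(c,rect(k),z)[:,:2]; print("  rect",Q.tolist())
save(c,"topcrop.png",6,(140,125,270,250))
E
```

```text
block [[0.5947161227674171, 0.1509260246806273], [0.6897752486545363, 0.14484238835859772], [0.6809115754828017, 0.02559366924336803], [0.5859800082985531, 0.03236008174004884]] [0.6378 0.0884] [0.1189 0.0953 0.1196 0.0952]
edge yaw 85.78597692851268
edge yaw -3.661846893357872
edge yaw -94.25093778489578
edge yaw 175.92303853577013
green 163.8 208.9 1766.0 [0.4893 0.2885] [0.4888 0.2857] [0.4883 0.2829] [0.4873 0.2773] [0.487 0.276]
  rect [[0.40171244617020174, 0.34507902889565717], [0.5912043672462958, 0.3227121080876653], [0.5787535419259695, 0.23095062433523553], [0.38966965551404537, 0.2541841098510947]]
  rect [[0.4024444359159248, 0.3383170927871147], [0.5881123610567257, 0.3164015422210258], [0.5759127966088715, 0.22649182892346859], [0.3906446718872743, 0.24925645669768476]]
green 321.2 219.3 23.0 [ 0.4567 -0.1911] [ 0.4565 -0.189 ] [ 0.4563 -0.187 ] [ 0.456  -0.1829] [ 0.4559 -0.182 ]
blue 162.5 211.0 154.0 [0.4828 0.2925] [0.4824 0.2897] [0.4819 0.2868] [0.481  0.2811] [0.4808 0.2798]
blue 364.9 231.2 21.5 [ 0.4202 -0.3237] [ 0.4204 -0.3203] [ 0.4206 -0.3169] [ 0.4209 -0.3102] [ 0.421  -0.3087]
red 162.5 122.0 115.5 [0.7586 0.2964] [0.7553 0.2935] [0.7521 0.2907] [0.7456 0.2849] [0.7441 0.2835]
red 176.7 138.9 45.5 [0.7053 0.2518] [0.7026 0.2493] [0.7    0.2469] [0.6946 0.242 ] [0.6933 0.2409]
red 354.7 200.4 22.5 [ 0.5143 -0.2943] [ 0.5135 -0.2913] [ 0.5127 -0.2882] [ 0.5112 -0.2821] [ 0.5108 -0.2806]
```

View pics/topcrop.png

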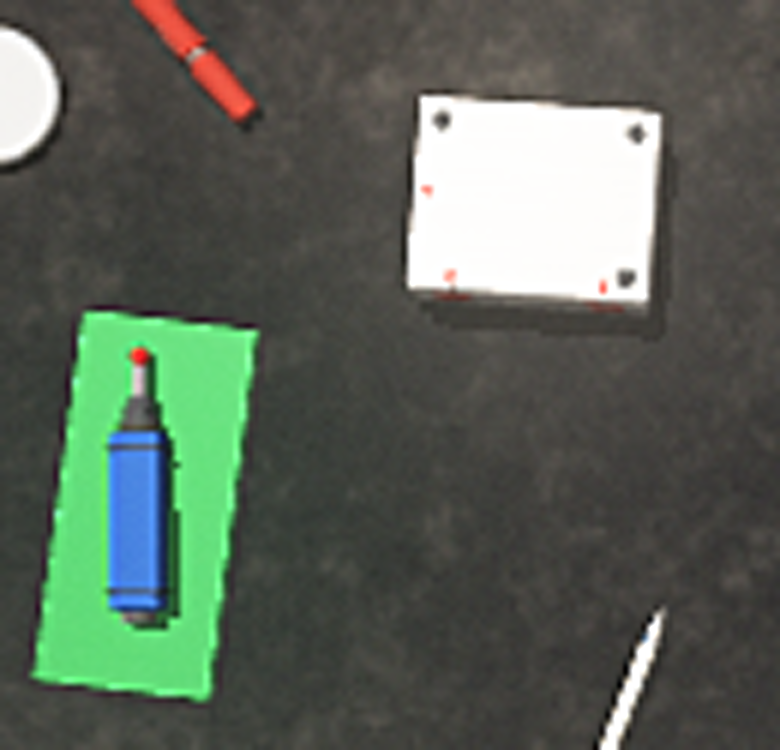

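```bash
cat > go.py <<'E'
# usage: python3 go.py x y z yawdeg : remaining shift (tool mm) and turn to a tool-down pose
import sys
from h import *
s=manip.observe(); p=np.array(s["tool_pos"]); T=R.from_rotvec(s["orientation"]); a=[float(v) for v in sys.argv[1:]]
y=np.radians(a[3]); G=R.from_matrix(np.c_[[np.cos(y),np.sin(y),0],[np.sin(y),-np.cos(y),0],[0,0,-1]])
d=np.array(a[:3])-p
print("t",round(s["clock"],2),"p",np.round(p,4),"gap",round(s["finger_gap"],4),"shift now-axes",np.round(T.inv().apply(d)*1e3,1),"shift goal-axes",np.round(G.inv().apply(d)*1e3,1),"turn",np.round((T.inv()*G).as_rotvec(),3),"q",np.round(s["qpos"],2),"F",np.round(s["force"],2))
E
python3 -m pendant '[{"wz":0.117},{"wz":0.117},{"wz":0.117},{"wz":0.117},{"dx":16,"dy":-40},{"dx":16,"dy":-40},{"dx":16,"dy":-40},{"dx":16,"dy":-40}]' 1
python3 -m pendant '[{"dx":16,"dy":-40},{"dx":16,"dy":-40},{"dx":16,"dy":-40},{"dx":16,"dy":-40},{"dx":16,"dy":-40},{"dx":16,"dy":-40}]'
python3 go.py .482 .287 .2 0
```

```text
t 0.1 p [ 0.2928 -0.5796  0.2069] gap 0.085 shift now-axes [ 559.7 -688.1    8.1] shift goal-axes [ 189.2 -866.6    6.9] turn [-0.002  0.     0.468] q [ 1.37  0.5  -0.43  1.55  0.22  1.14 -0.21] F [ 0.56  0.62 -0.89]$[0]: bad value
$[0]: bad value
```

```bash
python3 -m pendant '[{"dx":0,"dy":0,"dz":0,"wx":0,"wy":0,"wz":0.117},{"dx":0,"dy":0,"dz":0,"wx":0,"wy":0,"wz":0.117},{"dx":0,"dy":0,"dz":0,"wx":0,"wy":0,"wz":0.117},{"dx":0,"dy":0,"dz":0,"wx":0,"wy":0,"wz":0.117},{"dx":16,"dy":-38,"dz":0,"wx":0,"wy":0,"wz":0},{"dx":16,"dy":-38,"dz":0,"wx":0,"wy":0,"wz":0},{"dx":16,"dy":-38,"dz":0,"wx":0,"wy":0,"wz":0},{"dx":16,"dy":-38,"dz":0,"wx":0,"wy":0,"wz":0}]' 1
python3 -m pendant '[{"dx":16,"dy":-38,"dz":0,"wx":0,"wy":0,"wz":0},{"dx":16,"dy":-38,"dz":0,"wx":0,"wy":0,"wz":0},{"dx":16,"dy":-38,"dz":0,"wx":0,"wy":0,"wz":0},{"dx":16,"dy":-38,"dz":0,"wx":0,"wy":0,"wz":0},{"dx":16,"dy":-38,"dz":0,"wx":0,"wy":0,"wz":0},{"dx":16,"dy":-38,"dz":0,"wx":0,"wy":0,"wz":0}]'
python3 go.py .482 .287 .2 0
```

```text
clock: 0.77
tool_pos: [0.3572, -0.4262, 0.2072]
orientation: [-3.141, 0.001, 0.001]
force: [0.7, 0.3, 0.3]
finger_gap: 0.085
clock: 1.27
tool_pos: [0.4533, -0.1982, 0.2077]
orientation: [3.141, -0.001, -0.0]
force: [1.1, -0.4, 0.2]
finger_gap: 0.0853
t 1.27 p [ 0.4533 -0.1982  0.2077] gap 0.0853 shift now-axes [  28.6 -485.2    7.6] shift goal-axes [  28.7 -485.2    7.7] turn [ 0.  0. -0.] q [ 0.83  0.23 -0.54  1.93  0.14  1.02 -1.34] F [ 1.07 -0.37  0.21]
```

```bash
python3 -m pendant '[{"dx":3,"dy":-40,"dz":0,"wx":0,"wy":0,"wz":0},{"dx":3,"dy":-40,"dz":0,"wx":0,"wy":0,"wz":0},{"dx":3,"dy":-40,"dz":0,"wx":0,"wy":0,"wz":0},{"dx":3,"dy":-40,"dz":0,"wx":0,"wy":0,"wz":0},{"dx":2,"dy":-40,"dz":0,"wx":0,"wy":0,"wz":0},{"dx":2,"dy":-40,"dz":0,"wx":0,"wy":0,"wz":0}]'
python3 -m pendant '[{"dx":2,"dy":-40,"dz":0,"wx":0,"wy":0,"wz":0},{"dx":2,"dy":-40,"dz":0,"wx":0,"wy":0,"wz":0},{"dx":2,"dy":-40,"dz":0,"wx":0,"wy":0,"wz":0},{"dx":2,"dy":-40,"dz":0,"wx":0,"wy":0,"wz":0},{"dx":2,"dy":-40,"dz":0,"wx":0,"wy":0,"wz":0},{"dx":2,"dy":-40,"dz":0,"wx":0,"wy":0,"wz":0},{"dx":0,"dy":0,"dz":0,"wx":0,"wy":0,"wz":0}]'
python3 go.py .482 .287 .2 0
python3 - <<'E'
from h import *
c=read_camera("wrist"); save(c,"w1.png"); np.save("w1.npy",c,allow_pickle=True); np.set_printoptions(precision=4,suppress=True); print(c["position"],rotm(c),c["fx"])
for n,lo,hi,z in(("blue",(105,150,80),(125,255,255),.029),("red",(0,170,120),(6,255,255),.016),("green",(50,120,80),(75,255,255),.003)):
    for u,v,a,k in blobs(c,lo,hi,40)[:4]:
        r=cv2.minAreaRect(k); print(n,u,v,a,cast(c,[(u,v)],z)[0],"rect",cast(c,cv2.boxPoints(r),z)[:,:2].tolist())
E
```

```text
clock: 1.77
tool_pos: [0.4687, 0.0416, 0.2078]
orientation: [3.141, -0.001, 0.0]
force: [0.1, 1.2, 0.1]
finger_gap: 0.0856
clock: 2.35
tool_pos: [0.4786, 0.2901, 0.2084]
orientation: [-3.134, -0.017, 0.001]
force: [-0.6, 0.8, 0.8]
finger_gap: 0.0854
t 2.35 p [0.4786 0.2901 0.2084] gap 0.0854 shift now-axes [3.4 3.2 8.4] shift goal-axes [3.4 3.1 8.4] turn [-0.007  0.     0.011] q [ 0.03  0.4  -0.78  1.78  0.31  1.09 -2.42] F [-0.63  0.76  0.77]
[0.5465 0.2893 0.3736] [[ 0.0109 -0.9631 -0.2689]
 [-0.9999 -0.0124  0.004 ]
 [-0.0072  0.2688 -0.9632]] 313.1205105618431
blue 253.35765265662172 162.23394131641555 1261.0 [0.4833 0.2881 0.029 ] rect [[0.5164290291161953, 0.29979104575110294], [0.5166946915253517, 0.27696660252028193], [0.4477468858010133, 0.2754380574690579], [0.4474348742337855, 0.29948096238922844]]
blue 253.05208333333334 197.54340277777774 96.0 [0.4422 0.2879 0.029 ] rect [[0.4450475532480942, 0.2994705779634187], [0.4453463395868183, 0.27653109509936796], [0.43934433902953735, 0.27640151792645506], [0.43904148148691907, 0.29944454869811277]]
green 254.0409186683523 144.83899424076415 11865.0 [0.4993 0.2875 0.003 ] rect [[0.40322666357567105, 0.350369007230997], [0.5904981817552819, 0.3213056563495582], [0.5801703822446529, 0.23234659289176052], [0.3899620172653129, 0.2489888385253424]]
```

View pics/w1.png

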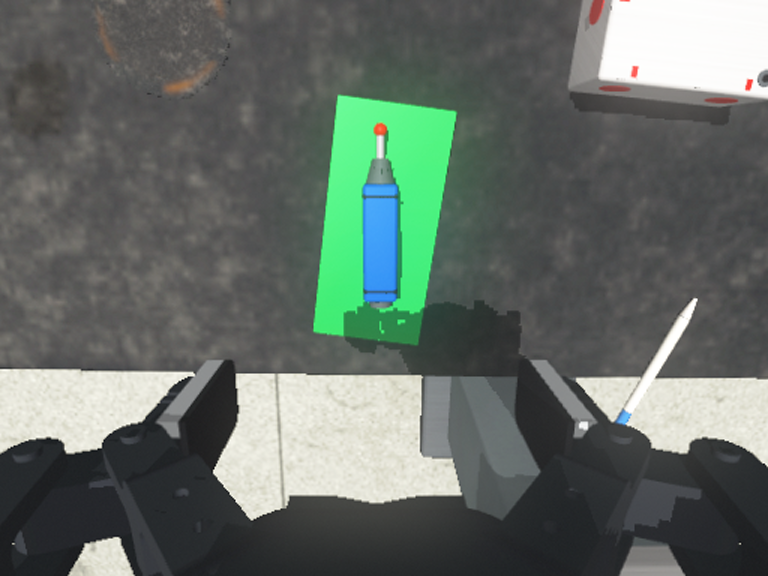

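Run:
```python
from m import *
np.set_printoptions(precision=4,suppress=True)
c=np.load("w1.npy",allow_pickle=True).item()
h=cv2.cvtColor(c["frame"],cv2.COLOR_RGB2HSV)
for u,v,a,k in blobs(c,(0,150,120),(12,255,255),3): print("red",u*1.5,v*1.5,a,cast(c,[(u,v)],.016)[0],cast(c,[(u,v)],.055)[0])
f=c["frame"][0:90,370:].astype(int); 
# block top: bright pixels; fit front and left top edges
g=np.zeros(c["frame"].shape[:2],np.uint8); g[0:75,370:]=(c["frame"][0:75,370:].min(2)>215)*255
cs,_=cv2.findContours(g,cv2.RETR_EXTERNAL,cv2.CHAIN_APPROX_NONE); k=max(cs,key=cv2.contourArea)
print([(q[0]).tolist() for q in cv2.approxPolyDP(k,2,True)])
for q in cv2.approxPolyDP(k,2,True): print(cast(c,[q[0]],.055)[0,:2])
for r in (126,140,160,180,190):
    m=h[r]; b=np.where((m[:,0]>100)&(m[:,0]<128)&(m[:,1]>150)&(m[:,2]>150))[0]; print(r,b.min() if len(b) else 0,b.max() if len(b) else 0)
col=h[:,253]; b=np.where((col[:,0]>100)&(col[:,0]<128)&(col[:,1]>120))[0]; print(b.min(),b.max(),cast(c,[(253,b.min()),(253,b.max()+1)],.029))
D=c["depth"]; print(D[150,253],D[30,450])
# mat corners
k=blobs(c,(50,60,40),(75,255,255),300)[0][3]; A=cv2.approxPolyDP(cv2.convexHull(k),4,True)[:,0]; print(A*1.5,cast(c,A,.003)[:,:2])
```

```text
red 379.9358974358974 128.73717948717947 39.0 [0.5651 0.2892 0.016 ] [0.5631 0.2892 0.055 ]
red 748.2857142857142 83.89285714285714 14.0 [0.601  0.0248 0.016 ] [0.595  0.0537 0.055 ]
red 634.2105263157894 70.78947368421052 9.5 [0.6073 0.1096 0.016 ] [0.6007 0.1292 0.055 ]
[[408, 0], [399, 50], [401, 52], [411, 51], [417, 54], [511, 64], [511, 58], [504, 55], [505, 48], [511, 45], [511, 0]]
[0.6407 0.1486]
[0.5977 0.1517]
[0.596  0.1495]
[0.5971 0.1401]
[0.5945 0.1339]
[0.5881 0.04  ]
[0.5935 0.0412]
[0.596  0.0487]
[0.6023 0.049 ]
[0.6052 0.0437]
[0.6439 0.0516]
126 242 264
140 242 264
160 242 264
180 243 264
190 243 263
123 200 [[0.5262 0.289  0.029 ]
 [0.438  0.2879 0.029 ]]
0.34560472 0.28741732
[[456.  109.5]
 [471.  160.5]
 [418.5 343.5]
 [313.5 331.5]
 [337.5  94.5]
 [412.5  93. ]] [[0.5802 0.2328]
 [0.5435 0.2194]
 [0.3929 0.2542]
 [0.4025 0.3431]
 [0.5897 0.3209]
 [0.5913 0.2655]]
```

```bash
python3 -m pendant '[{"dx":3.4,"dy":1.6,"dz":4,"wx":-0.007,"wy":0,"wz":0},{"dx":0,"dy":0,"dz":4,"wx":0,"wy":0,"wz":-0.121},{"dx":0,"dy":0,"dz":4,"wx":0,"wy":0,"wz":-0.121},{"dx":0,"dy":0,"dz":4,"wx":0,"wy":0,"wz":-0.121},{"dx":0,"dy":0,"dz":4,"wx":0,"wy":0,"wz":-0.121},{"dx":0,"dy":0,"dz":4,"wx":0,"wy":0,"wz":-0.121},{"dx":0,"dy":0,"dz":4,"wx":0,"wy":0,"wz":-0.121},{"dx":0,"dy":0,"dz":4,"wx":0,"wy":0,"wz":-0.121}]'
python3 -m pendant '[{"dx":0,"dy":0,"dz":4,"wx":0,"wy":0,"wz":-0.121},{"dx":0,"dy":0,"dz":4,"wx":0,"wy":0,"wz":-0.121},{"dx":0,"dy":0,"dz":4,"wx":0,"wy":0,"wz":-0.121},{"dx":0,"dy":0,"dz":4,"wx":0,"wy":0,"wz":-0.121},{"dx":0,"dy":0,"dz":4,"wx":0,"wy":0,"wz":-0.121},{"dx":0,"dy":0,"dz":4,"wx":0,"wy":0,"wz":-0.121},{"dx":0,"dy":0,"dz":4,"wx":0,"wy":0,"wz":-0.121},{"dx":0,"dy":0,"dz":4,"wx":0,"wy":0,"wz":-0.121}]'
python3 -m pendant '[{"dx":0,"dy":0,"dz":4,"wx":0,"wy":0,"wz":-0.121},{"dx":0,"dy":0,"dz":4,"wx":0,"wy":0,"wz":-0.121},{"dx":0,"dy":0,"dz":4,"wx":0,"wy":0,"wz":-0.121},{"dx":0,"dy":0,"dz":4,"wx":0,"wy":0,"wz":-0.121},{"dx":0,"dy":0,"dz":4,"wx":0,"wy":0,"wz":-0.121},{"dx":0,"dy":0,"dz":4,"wx":0,"wy":0,"wz":-0.121},{"dx":0,"dy":0,"dz":4,"wx":0,"wy":0,"wz":-0.121},{"dx":0,"dy":0,"dz":0,"wx":0,"wy":0,"wz":-0.121}]'
python3 go.py .482 .2885 .006 180.7
```

```text
clock: 3.07
tool_pos: [0.4856, 0.2748, 0.1749]
orientation: [2.855, 1.291, -0.006]
force: [-0.1, -0.8, -0.3]
finger_gap: 0.0854
clock: 3.73
tool_pos: [0.4856, 0.2746, 0.1428]
orientation: [1.928, 2.473, -0.012]
force: [0.3, -0.6, -0.4]
finger_gap: 0.0853
clock: 4.4
tool_pos: [0.4852, 0.2741, 0.1141]
orientation: [0.556, 3.091, -0.016]
force: [0.8, 0.0, -0.4]
finger_gap: 0.0852
t 4.4 p [0.4852 0.2741 0.1141] gap 0.0852 shift now-axes [  8.3  13.5 107.9] shift goal-axes [  3.   14.5 108.1] turn [-0.01   0.001 -0.368] q [ 0.31  0.82 -1.27  1.85  0.87  1.17 -0.05] F [ 0.83  0.03 -0.43]
```

```bash
python3 -m pendant '[{"dx":0,"dy":0,"dz":0,"wx":-0.01,"wy":0,"wz":-0.123},{"dx":0,"dy":0,"dz":0,"wx":0,"wy":0,"wz":-0.123},{"dx":0,"dy":0,"dz":0,"wx":0,"wy":0,"wz":-0.122},{"dx":3,"dy":14.5,"dz":20,"wx":0,"wy":0,"wz":0},{"dx":0,"dy":0,"dz":20,"wx":0,"wy":0,"wz":0},{"dx":0,"dy":0,"dz":20,"wx":0,"wy":0,"wz":0},{"dx":0,"dy":0,"dz":0,"wx":0,"wy":0,"wz":0},{"dx":0,"dy":0,"dz":0,"wx":0,"wy":0,"wz":0}]'
python3 go.py .482 .2885 .006 180.7
```

```text
clock: 5.07
tool_pos: [0.4817, 0.2896, 0.0546]
orientation: [-0.011, 3.141, -0.0]
force: [-0.6, 0.3, -0.0]
finger_gap: 0.0853
t 5.07 p [0.4817 0.2896 0.0546] gap 0.0853 shift now-axes [-0.3 -1.1 48.6] shift goal-axes [-0.3 -1.1 48.6] turn [-0.     0.001 -0.005] q [ 0.27  0.94 -1.24  1.87  1.01  1.13  0.21] F [-0.57  0.27 -0.  ]
```

```bash
python3 -m pendant '[{"dx":0,"dy":-1,"dz":16,"wx":0,"wy":0,"wz":0},{"dx":0,"dy":0,"dz":16,"wx":0,"wy":0,"wz":0},{"dx":0,"dy":0,"dz":12,"wx":0,"wy":0,"wz":0},{"dx":0,"dy":0,"dz":4,"wx":0,"wy":0,"wz":0},{"dx":0,"dy":0,"dz":0,"wx":0,"wy":0,"wz":0}]'
python3 -m pendant '[{"dx":0,"dy":0,"dz":0,"wx":0,"wy":0,"wz":0},{"dx":0,"dy":0,"dz":0,"wx":0,"wy":0,"wz":0},{"dx":0,"dy":0,"dz":0,"wx":0,"wy":0,"wz":0},{"dx":0,"dy":0,"dz":0,"wx":0,"wy":0,"wz":0},{"dx":0,"dy":0,"dz":0,"wx":0,"wy":0,"wz":0},{"dx":0,"dy":0,"dz":0,"wx":0,"wy":0,"wz":0},{"dx":0,"dy":0,"dz":0,"wx":0,"wy":0,"wz":0},{"dx":0,"dy":0,"dz":0,"wx":0,"wy":0,"wz":0}]' -1 40
python3 go.py .482 .2885 .006 180.7
```

```text
clock: 5.48
tool_pos: [0.4811, 0.2906, 0.0064]
orientation: [-0.015, 3.141, 0.002]
force: [0.2, 0.2, -0.4]
finger_gap: 0.0853
clock: 6.15
tool_pos: [0.4819, 0.2913, 0.0079]
orientation: [-0.014, 3.138, 0.004]
force: [-0.5, 0.8, 0.9]
finger_gap: 0.0003
t 6.15 p [0.4819 0.2913 0.0079] gap 0.0003 shift now-axes [-0.  -2.8  1.9] shift goal-axes [-0.  -2.8  1.9] turn [ 0.002  0.003 -0.003] q [ 0.23  0.99 -1.18  1.89  1.08  1.07  0.17] F [-0.51  0.76  0.92]
```

Run:
```python
from h import *
c=read_camera("wrist"); save(c,"w2.png",1.0)
s=read_camera("scene"); save(s,"s2.png",4,(130,120,300,240))
cv2.imwrite("pics/a2.png",np.vstack([cv2.resize(cv2.imread("pics/w2.png"),(560,420)),cv2.resize(cv2.imread("pics/s2.png"),(560,180*560//510))])[:600])
```

```text
(no output)
```

View pics/a2.png

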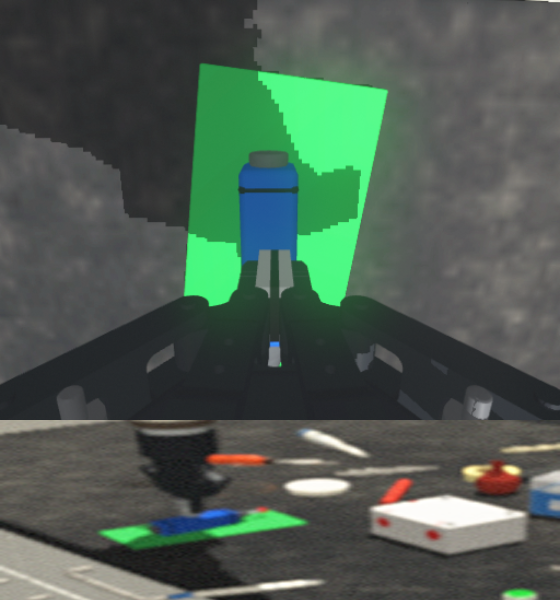

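Run:
```python
from h import *
c=read_camera("wrist"); np.set_printoptions(precision=3,suppress=True)
def pt(u,v):
    d=c["depth"][int(v),int(u)]; p=cv2.undistortPoints(np.array([[[u,v]]],float),K(c),np.array(c["D"]))[0,0]
    return np.array(c["position"])+rotm(c)@(np.array([p[0],p[1],1])*d)
k=512/560
for n,u,v in(("cap",268,160),("handle back",268,180),("handle mid",268,210),("handle",268,240),("padL",265,256),("padR",285,256),("padL",265,280),("mat",220,220),("mat R",340,200)): print(n,pt(u*k,v*k))
s=manip.observe(); print(s["tool_pos"],s["finger_gap"],s["tau"],s["force"])
save(c,"w3.png",4,(170,120,320,270))
```

```text
cap [0.433 0.288 0.024]
handle back [0.441 0.288 0.028]
handle mid [0.455 0.288 0.028]
handle [0.469 0.288 0.028]
padL [0.471 0.287 0.041]
padR [0.471 0.295 0.042]
padL [0.471 0.288 0.063]
mat [0.468 0.263 0.002]
mat R [0.456 0.325 0.003]
[0.482 0.291 0.008] 5.689872207749579e-06 [  0.003 -52.419 -23.028 -13.328   0.024  -0.014   0.   ] [ 0.651 -0.545  0.002]
```

View pics/w3.png

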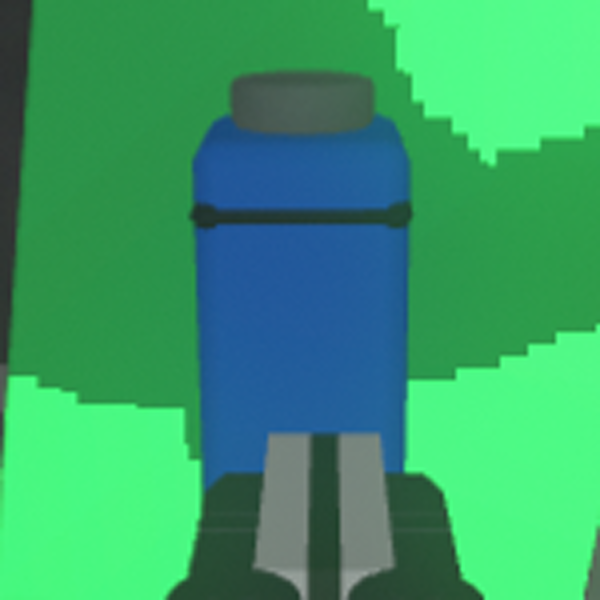

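Run:
```python
from h import *
np.set_printoptions(precision=3,suppress=True)
def cloud(c):
    v,u=np.mgrid[0:384,0:512]; p=cv2.undistortPoints(np.stack([u,v],-1).reshape(-1,1,2).astype(float),K(c),np.array(c["D"]))[:,0]
    d=c["depth"].reshape(-1); return (np.array(c["position"])+(np.c_[p,np.ones(len(p))]*d[:,None])@rotm(c).T).reshape(384,512,3)
c=np.load("w1.npy",allow_pickle=True).item(); P=cloud(c)
for b in((100,235,165,300),(340,235,400,300)):
    q=P[b[1]:b[3],b[0]:b[2]].reshape(-1,3); q=q[(q[:,2]>.1)&(q[:,2]<.35)]; i=q[:,2].argmin(); print("open: lowest",q[i],"n",len(q), "z pct",np.percentile(q[:,2],[1,5,20,50]))
print(manip.observe()["tool_pos"])
c=read_camera("wrist"); P=cloud(c); q=P[225:300,200:300].reshape(-1,3); print("cam",c["position"],"now pad rows",P[226:300:6,248], P[226:300:6,254,2])
```

```text
open: lowest [0.482 0.333 0.243] n 2773 z pct [0.246 0.249 0.257 0.268]
open: lowest [0.471 0.246 0.243] n 2686 z pct [0.245 0.248 0.255 0.267]
[0.482 0.291 0.008]
cam [0.413 0.29  0.173] now pad rows [[0.472 0.29  0.028]
 [0.471 0.29  0.04 ]
 [0.471 0.29  0.046]
 [0.47  0.29  0.053]
 [0.471 0.29  0.057]
 [0.471 0.29  0.062]
 [0.471 0.29  0.067]
 [0.473 0.29  0.068]
 [0.475 0.29  0.068]
 [0.479 0.29  0.067]
 [0.481 0.29  0.068]
 [0.483 0.29  0.069]
 [0.487 0.29  0.066]] [0.027 0.04  0.047 0.052 0.059 0.063 0.068 0.068 0.068 0.068 0.067 0.068
 0.068]
```

```bash
cat >> h.py <<'E'
def cloud(c):
    v,u=np.mgrid[0:384,0:512]; p=cv2.undistortPoints(np.stack([u,v],-1).reshape(-1,1,2).astype(float),K(c),np.array(c["D"]))[:,0]
    d=c["depth"].reshape(-1); return (np.array(c["position"])+(np.c_[p,np.ones(len(p))]*d[:,None])@rotm(c).T).reshape(384,512,3)
E
python3 -m pendant '[{"dx":0,"dy":0,"dz":0,"wx":0,"wy":0,"wz":0},{"dx":0,"dy":0,"dz":0,"wx":0,"wy":0,"wz":0},{"dx":0,"dy":0,"dz":0,"wx":0,"wy":0,"wz":0},{"dx":0,"dy":0,"dz":0,"wx":0,"wy":0,"wz":0},{"dx":0,"dy":0,"dz":0,"wx":0,"wy":0,"wz":0},{"dx":0,"dy":0,"dz":0,"wx":0,"wy":0,"wz":0}]' 1 40
python3 -m pendant '[{"dx":0,"dy":-2,"dz":5,"wx":0,"wy":0,"wz":0},{"dx":0,"dy":0,"dz":5,"wx":0,"wy":0,"wz":0},{"dx":0,"dy":0,"dz":0,"wx":0,"wy":0,"wz":0}]'
python3 - <<'E'
from h import *
np.set_printoptions(precision=3,suppress=True)
c=read_camera("wrist"); P=cloud(c); s=manip.observe(); print(s["tool_pos"],s["orientation"],s["finger_gap"])
for b in((60,225,200,330),(300,225,440,330)):
    q=P[b[1]:b[3],b[0]:b[2]].reshape(-1,3); q=q[(q[:,2]>.012)&(abs(q[:,1]-s["tool_pos"][1])>.03)&(abs(q[:,1]-s["tool_pos"][1])<.06)]; i=q[:,2].argmin(); print("lowest",q[i],np.percentile(q[:,2],[1,5]))
save(c,"w4.png")
E
python3 go.py .482 .2885 -.020 180.7
```

```text
clock: 6.85
tool_pos: [0.4819, 0.2914, 0.0079]
orientation: [-0.015, 3.139, 0.004]
force: [-0.1, -0.2, 0.5]
finger_gap: 0.0721
clock: 7.1
tool_pos: [0.4814, 0.2885, -0.0034]
orientation: [-0.014, 3.14, 0.002]
force: [-0.2, -1.4, -0.3]
finger_gap: 0.085
[ 0.481  0.289 -0.003] [-0.014  3.14   0.003] 0.08542307510735155
lowest [0.484 0.245 0.032] [0.035 0.04 ]
lowest [0.478 0.331 0.032] [0.035 0.04 ]
t 7.15 p [ 0.4815  0.2888 -0.003 ] gap 0.0854 shift now-axes [-0.5 -0.3 17. ] shift goal-axes [-0.5 -0.3 17. ] turn [ 0.002  0.002 -0.003] q [ 0.23  1.01 -1.16  1.89  1.09  1.06  0.16] F [-0.19  0.08  0.41]
```

View pics/w4.png

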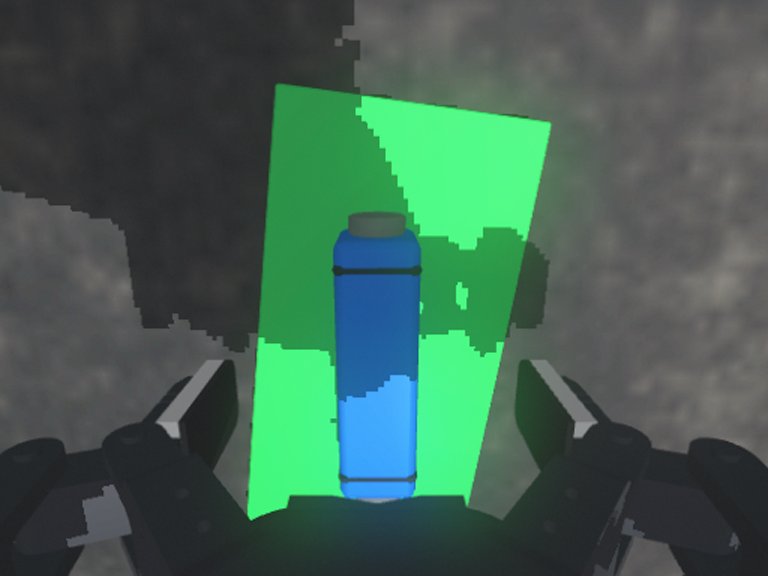

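```bash
python3 -m pendant '[{"dx":0,"dy":0,"dz":6,"wx":0,"wy":0,"wz":0},{"dx":0,"dy":0,"dz":6,"wx":0,"wy":0,"wz":0},{"dx":0,"dy":0,"dz":4,"wx":0,"wy":0,"wz":0},{"dx":0,"dy":0,"dz":0,"wx":0,"wy":0,"wz":0}]'
python3 -m pendant '[{"dx":0,"dy":0,"dz":0,"wx":0,"wy":0,"wz":0},{"dx":0,"dy":0,"dz":0,"wx":0,"wy":0,"wz":0},{"dx":0,"dy":0,"dz":0,"wx":0,"wy":0,"wz":0},{"dx":0,"dy":0,"dz":0,"wx":0,"wy":0,"wz":0},{"dx":0,"dy":0,"dz":0,"wx":0,"wy":0,"wz":0},{"dx":0,"dy":0,"dz":0,"wx":0,"wy":0,"wz":0},{"dx":0,"dy":0,"dz":0,"wx":0,"wy":0,"wz":0},{"dx":0,"dy":0,"dz":0,"wx":0,"wy":0,"wz":0}]' -1 40
python3 go.py .482 .2885 -.020 180.7
```

```text
clock: 7.48
tool_pos: [0.4813, 0.2889, -0.0194]
orientation: [-0.015, 3.14, 0.002]
force: [-1.0, -0.3, 0.1]
finger_gap: 0.0856
clock: 8.15
tool_pos: [0.4822, 0.2897, -0.0178]
orientation: [-0.015, 3.138, 0.005]
force: [0.2, -1.2, 2.8]
finger_gap: 0.0251
t 8.15 p [ 0.4822  0.2897 -0.0178] gap 0.0251 shift now-axes [ 0.2 -1.2  2.2] shift goal-axes [ 0.2 -1.2  2.2] turn [ 0.003  0.004 -0.003] q [ 0.22  1.02 -1.14  1.89  1.12  1.04  0.15] F [ 0.2  -1.17  2.83]
```

```bash
python3 -m pendant '[{"dx":0,"dy":0,"dz":-10,"wx":0,"wy":0,"wz":0},{"dx":0,"dy":0,"dz":-15,"wx":0,"wy":0,"wz":0},{"dx":0,"dy":0,"dz":-15,"wx":0,"wy":0,"wz":0},{"dx":0,"dy":-20,"dz":-5,"wx":0,"wy":0,"wz":0.043},{"dx":0,"dy":-32,"dz":0,"wx":0,"wy":0,"wz":0.043},{"dx":0,"dy":-34,"dz":0,"wx":0,"wy":0,"wz":0},{"dx":0,"dy":-34,"dz":0,"wx":0,"wy":0,"wz":0},{"dx":0,"dy":-28,"dz":0,"wx":0,"wy":0,"wz":0}]'
python3 -m pendant '[{"dx":0,"dy":0,"dz":0,"wx":0,"wy":0,"wz":0},{"dx":0,"dy":0,"dz":0,"wx":0,"wy":0,"wz":0}]'
python3 go.py .486 .1373 -.002 175.8
python3 - <<'E'
from h import *
c=read_camera("top"); save(c,"t5.png",6,(170,130,290,225)); np.set_printoptions(precision=4,suppress=True)
for u,v,a,k in blobs(c,(0,120,100),(12,255,255),1.5):
    if 180<u<270 and 140<v<215: print(u,v,a,cast(c,[(u,v)],.055)[0],cast(c,[(u,v)],.062)[0])
s=read_camera("scene"); save(s,"s5.png",4,(190,130,320,220))
a=cv2.imread("pics/t5.png"); b=cv2.resize(cv2.imread("pics/s5.png"),(720,498)); cv2.imwrite("pics/a5.png",cv2.resize(np.hstack([a[:498],b]),(800,277)))
w=read_camera("wrist"); P=cloud(w); h=cv2.cvtColor(w["frame"],cv2.COLOR_RGB2HSV); m=cv2.inRange(h,(105,120,60),(125,255,255))>0; q=P[m]; q=q[(q[:,2]<.12)]; print("probe blue pts",np.median(q,0),q.min(0),q.max(0))
E
```

```text
clock: 8.82
tool_pos: [0.4738, 0.1392, 0.0277]
orientation: [0.121, 3.135, 0.002]
force: [0.1, -0.3, -0.4]
finger_gap: 0.0253
clock: 8.98
tool_pos: [0.4743, 0.1393, 0.0275]
orientation: [0.127, 3.135, 0.002]
force: [-0.3, -0.0, -0.5]
finger_gap: 0.0254
t 8.98 p [0.4743 0.1393 0.0275] gap 0.0254 shift now-axes [-11.7  -1.1  29.5] shift goal-axes [-11.8  -1.2  29.5] turn [ 0.002  0.004 -0.007] q [ 0.58  0.9  -1.24  2.05  1.05  1.03  0.29] F [-0.27 -0.05 -0.54]
213.0 185.0 4.0 [0.5572 0.1336 0.055 ] [0.5565 0.1329 0.062 ]
probe blue pts [0.464  0.143  0.0736] [ 0.4281  0.1164 -0.0018] [0.5555 0.1645 0.12  ]
```

View pics/a5.png

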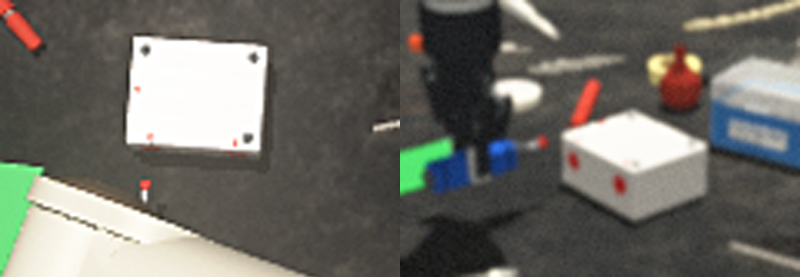

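```bash
python3 -m pendant '[{"dx":0,"dy":-1,"dz":10,"wx":0,"wy":0,"wz":-0.007},{"dx":0,"dy":0,"dz":10,"wx":0,"wy":0,"wz":0},{"dx":-8,"dy":0,"dz":10,"wx":0,"wy":0,"wz":0},{"dx":-10,"dy":0,"dz":0,"wx":0,"wy":0,"wz":0},{"dx":-6,"dy":0,"dz":0,"wx":0,"wy":0,"wz":0},{"dx":-3,"dy":0,"dz":0,"wx":0,"wy":0,"wz":0},{"dx":0,"dy":0,"dz":0,"wx":0,"wy":0,"wz":0}]'
python3 go.py .5061 .1358 -.002 175.8
python3 -m pendant '[{"dx":-2,"dy":0,"dz":0,"wx":0,"wy":0,"wz":0},{"dx":-1,"dy":0,"dz":0,"wx":0,"wy":0,"wz":0},{"dx":0,"dy":0,"dz":0,"wx":0,"wy":0,"wz":0}]'
python3 -m pendant '[{"dx":-1,"dy":0,"dz":0,"wx":0,"wy":0,"wz":0},{"dx":-1,"dy":0,"dz":0,"wx":0,"wy":0,"wz":0},{"dx":0,"dy":0,"dz":0,"wx":0,"wy":0,"wz":0}]'
python3 go.py .5061 .1358 -.002 175.8
```

```text
clock: 9.72
tool_pos: [0.5019, 0.1392, -0.0033]
orientation: [0.111, 3.136, 0.006]
force: [-0.6, 0.0, -0.9]
finger_gap: 0.0251
t 9.72 p [ 0.5019  0.1392 -0.0033] gap 0.0251 shift now-axes [-4.4 -3.1 -1.3] shift goal-axes [-4.4 -3.1 -1.3] turn [0.004 0.003 0.002] q [ 0.54  0.97 -1.17  1.99  1.1   1.02  0.31] F [-0.63  0.03 -0.87]
clock: 9.97
tool_pos: [0.5037, 0.1386, -0.0032]
orientation: [0.11, 3.136, 0.004]
force: [-0.1, 0.2, -1.3]
finger_gap: 0.0253
clock: 10.22
tool_pos: [0.5057, 0.1383, -0.0034]
orientation: [0.11, 3.136, 0.004]
force: [0.5, -0.2, -1.6]
finger_gap: 0.0254
t 10.22 p [ 0.5057  0.1383 -0.0034] gap 0.0254 shift now-axes [-0.6 -2.5 -1.4] shift goal-axes [-0.6 -2.5 -1.4] turn [0.003 0.003 0.003] q [ 0.54  0.97 -1.17  1.99  1.1   1.02  0.32] F [ 0.5  -0.19 -1.56]
```

```bash
python3 -m pendant '[{"dx":0,"dy":-2.5,"dz":-1,"wx":0,"wy":0,"wz":0},{"dx":-1,"dy":0,"dz":0,"wx":0,"wy":0,"wz":0},{"dx":0,"dy":0,"dz":0,"wx":0,"wy":0,"wz":0}]'
for i in 1; do python3 -m pendant '[{"dx":-1,"dy":0,"dz":0,"wx":0,"wy":0,"wz":0},{"dx":0,"dy":0,"dz":0,"wx":0,"wy":0,"wz":0}]'; done
python3 -m pendant '[{"dx":-1,"dy":0,"dz":0,"wx":0,"wy":0,"wz":0},{"dx":0,"dy":0,"dz":0,"wx":0,"wy":0,"wz":0}]'
python3 -m pendant '[{"dx":-1,"dy":0,"dz":0,"wx":0,"wy":0,"wz":0},{"dx":0,"dy":0,"dz":0,"wx":0,"wy":0,"wz":0}]'
python3 -m pendant '[{"dx":0,"dy":0,"dz":0,"wx":0,"wy":0,"wz":0}]'; python3 -m pendant '[{"dx":0,"dy":0,"dz":0,"wx":0,"wy":0,"wz":0}]'
python3 go.py .5061 .1358 -.002 175.8
```

```text
clock: 10.47
tool_pos: [0.5062, 0.1355, -0.0025]
orientation: [0.11, 3.137, 0.004]
force: [-0.2, -0.1, 0.0]
finger_gap: 0.0255
clock: 10.63
tool_pos: [0.507, 0.1356, -0.0026]
orientation: [0.11, 3.138, 0.004]
force: [-1.8, -0.2, -0.4]
finger_gap: 0.0253
clock: 10.8
tool_pos: [0.5081, 0.1356, -0.0026]
orientation: [0.11, 3.137, 0.004]
force: [-1.5, -0.6, -0.7]
finger_gap: 0.0252
clock: 10.97
tool_pos: [0.5092, 0.1355, -0.0026]
orientation: [0.11, 3.137, 0.004]
force: [-2.3, -1.4, -0.7]
finger_gap: 0.0254
clock: 11.05
tool_pos: [0.5091, 0.1356, -0.0026]
orientation: [0.11, 3.137, 0.004]
force: [-2.8, -0.8, -1.1]
finger_gap: 0.0256
clock: 11.13
tool_pos: [0.5091, 0.1356, -0.0026]
orientation: [0.109, 3.137, 0.004]
force: [-2.8, -1.3, -0.3]
finger_gap: 0.0251
t 11.13 p [ 0.5091  0.1356 -0.0026] gap 0.0251 shift now-axes [ 3.   0.  -0.6] shift goal-axes [ 3.   0.  -0.6] turn [0.003 0.002 0.004] q [ 0.55  0.97 -1.17  1.98  1.1   1.02  0.33] F [-2.83 -1.32 -0.34]
```

```bash
python3 -m pendant '[{"dx":-1.3,"dy":0,"dz":0,"wx":0,"wy":0,"wz":0},{"dx":-1.2,"dy":0,"dz":0,"wx":0,"wy":0,"wz":0},{"dx":0,"dy":0,"dz":0,"wx":0,"wy":0,"wz":0},{"dx":0,"dy":0,"dz":0,"wx":0,"wy":0,"wz":0},{"dx":0,"dy":0,"dz":0,"wx":0,"wy":0,"wz":0},{"dx":0,"dy":0,"dz":0,"wx":0,"wy":0,"wz":0},{"dx":0,"dy":0,"dz":0,"wx":0,"wy":0,"wz":0},{"dx":0,"dy":0,"dz":0,"wx":0,"wy":0,"wz":0}]'
python3 -m pendant '[{"dx":0,"dy":0,"dz":0,"wx":0,"wy":0,"wz":0},{"dx":0,"dy":0,"dz":0,"wx":0,"wy":0,"wz":0},{"dx":0,"dy":0,"dz":0,"wx":0,"wy":0,"wz":0},{"dx":0,"dy":0,"dz":0,"wx":0,"wy":0,"wz":0}]'
python3 - <<'E'
from h import *
s=read_camera("scene"); t=read_camera("top"); a=cv2.resize(s["frame"][140:215,200:300],None,fx=4,fy=4); b=cv2.resize(t["frame"][140:215,180:280],None,fx=4,fy=4)
cv2.imwrite("pics/a6.png",cv2.cvtColor(np.hstack([a,b]),cv2.COLOR_RGB2BGR)); print(manip.observe()["force"])
E
```

```text
clock: 11.8
tool_pos: [0.5117, 0.1354, -0.0025]
orientation: [0.11, 3.137, 0.004]
force: [-2.8, -0.6, -1.1]
finger_gap: 0.0253
clock: 12.13
tool_pos: [0.5118, 0.1354, -0.0025]
orientation: [0.11, 3.137, 0.004]
force: [-3.5, -1.7, -1.4]
finger_gap: 0.0253
[-3.42770296 -1.31952455 -1.26133432]
```

View pics/a6.png

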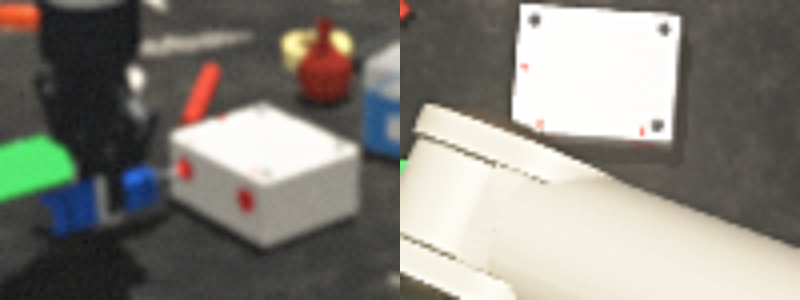

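```bash
python3 -m pendant '[{"dx":7,"dy":0,"dz":0,"wx":0,"wy":0,"wz":0},{"dx":10,"dy":0,"dz":0,"wx":0,"wy":0,"wz":0},{"dx":0,"dy":-16,"dz":0,"wx":0,"wy":0,"wz":0},{"dx":0,"dy":-25,"dz":0,"wx":0,"wy":0,"wz":0},{"dx":0,"dy":-25,"dz":0,"wx":0,"wy":0,"wz":0},{"dx":0,"dy":-10,"dz":0,"wx":0,"wy":0,"wz":0},{"dx":0,"dy":0,"dz":0,"wx":0,"wy":0,"wz":0},{"dx":0,"dy":0,"dz":0,"wx":0,"wy":0,"wz":0}]'
python3 go.py .5009 .0600 -.002 175.8
```

```text
clock: 12.9
tool_pos: [0.49, 0.0612, -0.0023]
orientation: [0.111, 3.135, 0.006]
force: [0.2, 0.5, -0.3]
finger_gap: 0.0254
t 12.9 p [ 0.49    0.0612 -0.0023] gap 0.0254 shift now-axes [-10.9  -0.5  -0.2] shift goal-axes [-10.9  -0.4  -0.3] turn [0.004 0.004 0.003] q [ 0.72  0.94 -1.19  2.06  1.11  0.99  0.42] F [ 0.21  0.48 -0.29]
```

```bash
python3 -m pendant '[{"dx":-5,"dy":-0.5,"dz":0,"wx":0,"wy":0,"wz":0},{"dx":-4,"dy":0,"dz":0,"wx":0,"wy":0,"wz":0},{"dx":-1,"dy":0,"dz":0,"wx":0,"wy":0,"wz":0},{"dx":0,"dy":0,"dz":0,"wx":0,"wy":0,"wz":0}]'
python3 -m pendant '[{"dx":-1,"dy":0,"dz":0,"wx":0,"wy":0,"wz":0},{"dx":0,"dy":0,"dz":0,"wx":0,"wy":0,"wz":0}]'
python3 -m pendant '[{"dx":-1,"dy":0,"dz":0,"wx":0,"wy":0,"wz":0},{"dx":0,"dy":0,"dz":0,"wx":0,"wy":0,"wz":0}]'
python3 -m pendant '[{"dx":-1,"dy":0,"dz":0,"wx":0,"wy":0,"wz":0},{"dx":0,"dy":0,"dz":0,"wx":0,"wy":0,"wz":0}]'
python3 -m pendant '[{"dx":-1,"dy":0,"dz":0,"wx":0,"wy":0,"wz":0},{"dx":0,"dy":0,"dz":0,"wx":0,"wy":0,"wz":0},{"dx":0,"dy":0,"dz":0,"wx":0,"wy":0,"wz":0}]'
python3 go.py .5009 .0600 -.002 175.8
```

```text
clock: 13.23
tool_pos: [0.5001, 0.0609, -0.0025]
orientation: [0.108, 3.136, 0.006]
force: [-0.8, 0.5, -0.4]
finger_gap: 0.0254
clock: 13.4
tool_pos: [0.5005, 0.0602, -0.0027]
orientation: [0.108, 3.137, 0.005]
force: [-0.4, -0.6, -0.9]
finger_gap: 0.0254
clock: 13.57
tool_pos: [0.5011, 0.0599, -0.0028]
orientation: [0.109, 3.138, 0.005]
force: [-0.9, 0.5, -0.8]
finger_gap: 0.0252
clock: 13.73
tool_pos: [0.5022, 0.0597, -0.0028]
orientation: [0.109, 3.137, 0.005]
force: [-2.5, 1.2, -0.6]
finger_gap: 0.0255
clock: 13.98
tool_pos: [0.5032, 0.0595, -0.0028]
orientation: [0.109, 3.137, 0.004]
force: [-1.9, 1.9, -2.1]
finger_gap: 0.0253
t 13.98 p [ 0.5032  0.0595 -0.0028] gap 0.0253 shift now-axes [ 2.4  0.3 -0.8] shift goal-axes [ 2.4  0.3 -0.8] turn [0.003 0.002 0.004] q [ 0.71  0.95 -1.18  2.03  1.1   1.01  0.45] F [-1.88  1.87 -2.11]
```

```bash
python3 -m pendant '[{"dx":-1.7,"dy":0,"dz":0,"wx":0,"wy":0,"wz":0},{"dx":-1.6,"dy":0,"dz":0,"wx":0,"wy":0,"wz":0},{"dx":0,"dy":0,"dz":0,"wx":0,"wy":0,"wz":0},{"dx":0,"dy":0,"dz":0,"wx":0,"wy":0,"wz":0},{"dx":0,"dy":0,"dz":0,"wx":0,"wy":0,"wz":0},{"dx":0,"dy":0,"dz":0,"wx":0,"wy":0,"wz":0},{"dx":0,"dy":0,"dz":0,"wx":0,"wy":0,"wz":0},{"dx":0,"dy":0,"dz":0,"wx":0,"wy":0,"wz":0}]'
python3 -m pendant '[{"dx":0,"dy":0,"dz":0,"wx":0,"wy":0,"wz":0},{"dx":0,"dy":0,"dz":0,"wx":0,"wy":0,"wz":0}]'
python3 -m pendant '[{"dx":0,"dy":0,"dz":0,"wx":0,"wy":0,"wz":0}]'
python3 -m pendant '[{"dx":0,"dy":0,"dz":0,"wx":0,"wy":0,"wz":0}]'
python3 go.py .5009 .0600 -.002 175.8
```

```text
clock: 14.65
tool_pos: [0.5066, 0.0592, -0.0027]
orientation: [0.109, 3.137, 0.004]
force: [-4.5, 1.6, -1.5]
finger_gap: 0.0252
clock: 14.82
tool_pos: [0.5067, 0.0592, -0.0027]
orientation: [0.109, 3.137, 0.004]
force: [-4.0, 3.2, -2.7]
finger_gap: 0.0252
clock: 14.9
tool_pos: [0.5067, 0.0592, -0.0027]
orientation: [0.109, 3.137, 0.004]
force: [-3.3, 2.1, -1.1]
finger_gap: 0.0255
clock: 14.98
tool_pos: [0.5067, 0.0592, -0.0027]
orientation: [0.109, 3.137, 0.004]
force: [-3.4, 1.6, -1.9]
finger_gap: 0.0254
t 14.98 p [ 0.5067  0.0592 -0.0027] gap 0.0254 shift now-axes [ 5.9  0.4 -0.7] shift goal-axes [ 5.9  0.4 -0.7] turn [0.003 0.003 0.004] q [ 0.71  0.96 -1.18  2.02  1.1   1.01  0.45] F [-3.42  1.6  -1.89]
```

```bash
python3 -m pendant '[{"dx":7,"dy":0,"dz":0,"wx":0,"wy":0,"wz":0},{"dx":15,"dy":0,"dz":0,"wx":0,"wy":0,"wz":0},{"dx":20,"dy":0,"dz":-15,"wx":0,"wy":0,"wz":0},{"dx":5,"dy":15,"dz":-25,"wx":0,"wy":0,"wz":0},{"dx":0,"dy":30,"dz":-25,"wx":0,"wy":0,"wz":0},{"dx":0,"dy":38,"dz":-20,"wx":0,"wy":0,"wz":0},{"dx":0,"dy":38,"dz":0,"wx":0,"wy":0,"wz":0},{"dx":0,"dy":38,"dz":0,"wx":0,"wy":0,"wz":0}]'
python3 -m pendant '[{"dx":0,"dy":30,"dz":0,"wx":0,"wy":0,"wz":0},{"dx":0,"dy":10,"dz":0,"wx":0,"wy":0,"wz":0.12},{"dx":0,"dy":0,"dz":0,"wx":0,"wy":0,"wz":0.12},{"dx":0,"dy":0,"dz":0,"wx":0,"wy":0,"wz":0.12},{"dx":0,"dy":0,"dz":0,"wx":0,"wy":0,"wz":0.12},{"dx":0,"dy":0,"dz":0,"wx":0,"wy":0,"wz":0.12},{"dx":0,"dy":0,"dz":0,"wx":0,"wy":0,"wz":0.12},{"dx":0,"dy":0,"dz":0,"wx":0,"wy":0,"wz":0.12}]'
python3 -m pendant '[{"dx":0,"dy":0,"dz":0,"wx":0,"wy":0,"wz":0.12},{"dx":0,"dy":0,"dz":0,"wx":0,"wy":0,"wz":0.12},{"dx":0,"dy":0,"dz":0,"wx":0,"wy":0,"wz":0.12},{"dx":0,"dy":0,"dz":0,"wx":0,"wy":0,"wz":0.12},{"dx":0,"dy":0,"dz":0,"wx":0,"wy":0,"wz":0.12},{"dx":0,"dy":0,"dz":0,"wx":0,"wy":0,"wz":0.12},{"dx":0,"dy":0,"dz":0,"wx":0,"wy":0,"wz":0}]'
python3 go.py .652 .2605 .08 85.9
```

```text
clock: 15.65
tool_pos: [0.4731, 0.2209, 0.0839]
orientation: [0.114, 3.131, 0.005]
force: [1.0, -0.9, -1.6]
finger_gap: 0.0254
clock: 16.32
tool_pos: [0.4747, 0.2594, 0.0827]
orientation: [1.388, 2.814, 0.007]
force: [-0.1, 0.1, -0.7]
finger_gap: 0.0254
clock: 16.9
tool_pos: [0.4746, 0.2595, 0.0829]
orientation: [2.289, 2.148, 0.009]
force: [0.3, 0.9, -1.4]
finger_gap: 0.0252
t 16.9 p [0.4746 0.2595 0.0829] gap 0.0252 shift now-axes [ 12.2 177.    4. ] shift goal-axes [ 13.7 176.9   2.9] turn [ 0.006 -0.003  0.008] q [ 0.2   0.65 -0.98  1.92  0.68  0.93 -1.18] F [ 0.27  0.91 -1.38]
```

```bash
python3 -m pendant '[{"dx":5,"dy":30,"dz":0,"wx":0.006,"wy":-0.003,"wz":0.008},{"dx":4,"dy":36,"dz":0,"wx":0,"wy":0,"wz":0},{"dx":4,"dy":36,"dz":0,"wx":0,"wy":0,"wz":0},{"dx":0,"dy":36,"dz":0,"wx":0,"wy":0,"wz":0},{"dx":0,"dy":30,"dz":0,"wx":0,"wy":0,"wz":0},{"dx":0,"dy":9,"dz":0,"wx":0,"wy":0,"wz":0},{"dx":0,"dy":0,"dz":0,"wx":0,"wy":0,"wz":0},{"dx":0,"dy":0,"dz":0,"wx":0,"wy":0,"wz":0}]'
python3 go.py .652 .2605 -.002 85.9
python3 - <<'E'
from h import *
np.set_printoptions(precision=4,suppress=True)
c=read_camera("top"); save(c,"t7.png",4,(130,120,290,225))
for u,v,a,k in blobs(c,(0,120,100),(12,255,255),1):
    if 150<u<270 and 130<v<190: print(u,v,a,cast(c,[(u,v)],.115)[0],cast(c,[(u,v)],.055)[0])
E
```

```text
clock: 17.57
tool_pos: [0.6504, 0.261, 0.0814]
orientation: [-2.291, -2.145, 0.004]
force: [-1.5, 0.5, -0.7]
finger_gap: 0.0255
t 17.57 p [0.6504 0.261  0.0814] gap 0.0255 shift now-axes [-0.4  1.9 83.3] shift goal-axes [-0.3  1.6 83.4] turn [-0.004  0.     0.006] q [ 0.13  0.87 -0.89  1.49  0.72  1.13 -0.97] F [-1.53  0.51 -0.65]
```

View pics/t7.png

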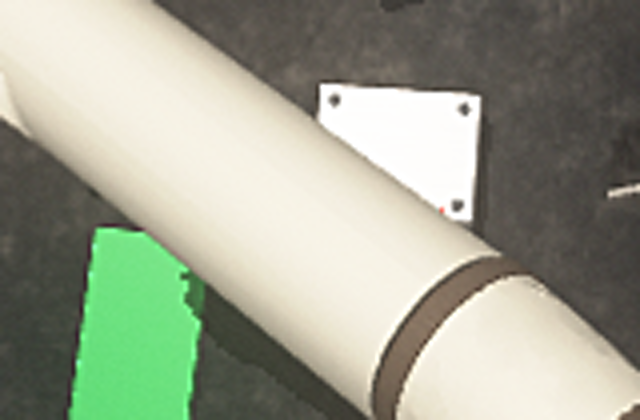

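```bash
python3 -m pendant '[{"dx":0,"dy":1.6,"dz":20,"wx":-0.004,"wy":0,"wz":0.006},{"dx":0,"dy":0,"dz":30,"wx":0,"wy":0,"wz":0},{"dx":0,"dy":0,"dz":25,"wx":0,"wy":0,"wz":0},{"dx":-8,"dy":0,"dz":8,"wx":0,"wy":0,"wz":0},{"dx":-7,"dy":0,"dz":0,"wx":0,"wy":0,"wz":0},{"dx":-4,"dy":0,"dz":0,"wx":0,"wy":0,"wz":0},{"dx":0,"dy":0,"dz":0,"wx":0,"wy":0,"wz":0},{"dx":0,"dy":0,"dz":0,"wx":0,"wy":0,"wz":0}]'
python3 go.py .6503 .2356 -.002 85.9
```

```text
clock: 18.28
tool_pos: [0.6525, 0.2418, 0.001]
orientation: [2.301, 2.136, 0.005]
force: [-0.1, -0.2, -0.6]
finger_gap: 0.025
t 18.28 p [0.6525 0.2418 0.001 ] gap 0.025 shift now-axes [-6.3 -1.8  3. ] shift goal-axes [-6.3 -1.8  3. ] turn [ 0.004 -0.001 -0.002] q [ 0.13  0.95 -0.83  1.54  0.79  1.01 -1.  ] F [-0.08 -0.21 -0.58]
```

```bash
python3 -m pendant '[{"dx":-2,"dy":-1.5,"dz":3,"wx":0,"wy":0,"wz":0},{"dx":-2,"dy":0,"dz":0,"wx":0,"wy":0,"wz":0},{"dx":0,"dy":0,"dz":0,"wx":0,"wy":0,"wz":0}]'
python3 -m pendant '[{"dx":-1,"dy":0,"dz":0,"wx":0,"wy":0,"wz":0},{"dx":0,"dy":0,"dz":0,"wx":0,"wy":0,"wz":0}]'
python3 -m pendant '[{"dx":-1,"dy":0,"dz":0,"wx":0,"wy":0,"wz":0},{"dx":0,"dy":0,"dz":0,"wx":0,"wy":0,"wz":0}]'
python3 -m pendant '[{"dx":-1,"dy":0,"dz":0,"wx":0,"wy":0,"wz":0},{"dx":0,"dy":0,"dz":0,"wx":0,"wy":0,"wz":0}]'
python3 -m pendant '[{"dx":-1,"dy":0,"dz":0,"wx":0,"wy":0,"wz":0},{"dx":0,"dy":0,"dz":0,"wx":0,"wy":0,"wz":0}]'
python3 -m pendant '[{"dx":0,"dy":0,"dz":0,"wx":0,"wy":0,"wz":0}]'
python3 go.py .6503 .2356 -.002 85.9
```

```text
clock: 18.53
tool_pos: [0.6493, 0.2376, -0.0039]
orientation: [2.3, 2.138, 0.0]
force: [0.8, -0.2, -1.0]
finger_gap: 0.0251
clock: 18.7
tool_pos: [0.6493, 0.237, -0.0041]
orientation: [2.3, 2.138, 0.001]
force: [-0.0, 0.4, -0.6]
finger_gap: 0.0254
clock: 18.87
tool_pos: [0.6491, 0.2361, -0.0042]
orientation: [2.301, 2.138, 0.001]
force: [0.1, 0.4, -1.1]
finger_gap: 0.0251
clock: 19.03
tool_pos: [0.6491, 0.2356, -0.0041]
orientation: [2.301, 2.139, 0.002]
force: [-0.3, 2.1, -1.9]
finger_gap: 0.0252
clock: 19.2
tool_pos: [0.649, 0.2345, -0.0042]
orientation: [2.3, 2.139, 0.001]
force: [-0.4, 2.2, -1.2]
finger_gap: 0.0255
clock: 19.28
tool_pos: [0.649, 0.2344, -0.0041]
orientation: [2.3, 2.139, 0.001]
force: [-0.2, 2.5, -0.8]
finger_gap: 0.0252
t 19.28 p [ 0.649   0.2344 -0.0041] gap 0.0252 shift now-axes [ 1.3  1.2 -2.1] shift goal-axes [ 1.3  1.2 -2.1] turn [ 0.001 -0.    -0.001] q [ 0.14  0.95 -0.83  1.55  0.79  1.   -1.  ] F [-0.19  2.45 -0.76]
```

```bash
python3 -m pendant '[{"dx":-1.8,"dy":0,"dz":0,"wx":0,"wy":0,"wz":0},{"dx":-1.8,"dy":0,"dz":0,"wx":0,"wy":0,"wz":0},{"dx":0,"dy":0,"dz":0,"wx":0,"wy":0,"wz":0},{"dx":0,"dy":0,"dz":0,"wx":0,"wy":0,"wz":0},{"dx":0,"dy":0,"dz":0,"wx":0,"wy":0,"wz":0},{"dx":0,"dy":0,"dz":0,"wx":0,"wy":0,"wz":0},{"dx":0,"dy":0,"dz":0,"wx":0,"wy":0,"wz":0},{"dx":0,"dy":0,"dz":0,"wx":0,"wy":0,"wz":0}]'
python3 -m pendant '[{"dx":0,"dy":0,"dz":0,"wx":0,"wy":0,"wz":0},{"dx":0,"dy":0,"dz":0,"wx":0,"wy":0,"wz":0}]'
python3 -m pendant '[{"dx":0,"dy":0,"dz":0,"wx":0,"wy":0,"wz":0}]'
python3 -m pendant '[{"dx":0,"dy":0,"dz":0,"wx":0,"wy":0,"wz":0}]'
python3 - <<'E'
from h import *
s=read_camera("scene"); cv2.imwrite("pics/a8.png",cv2.cvtColor(cv2.resize(s["frame"][110:230,180:340],None,fx=4,fy=4),cv2.COLOR_RGB2BGR))
E
```

```text
clock: 19.95
tool_pos: [0.6487, 0.2306, -0.0042]
orientation: [2.3, 2.139, 0.001]
force: [0.7, 3.3, -1.2]
finger_gap: 0.0256
clock: 20.12
tool_pos: [0.6488, 0.2306, -0.0042]
orientation: [2.3, 2.139, 0.001]
force: [0.8, 2.2, -1.5]
finger_gap: 0.0254
clock: 20.2
tool_pos: [0.6487, 0.2305, -0.0042]
orientation: [2.3, 2.138, 0.001]
force: [-0.7, 2.7, -1.0]
finger_gap: 0.0253
clock: 20.28
tool_pos: [0.6487, 0.2305, -0.0042]
orientation: [2.3, 2.139, 0.001]
force: [-0.7, 3.2, -0.8]
finger_gap: 0.0253
```

```bash
python3 -m pendant '[{"dx":8,"dy":0,"dz":0,"wx":0,"wy":0,"wz":0},{"dx":20,"dy":0,"dz":0,"wx":0,"wy":0,"wz":0},{"dx":12,"dy":0,"dz":-20,"wx":0,"wy":0,"wz":0},{"dx":0,"dy":-10,"dz":-30,"wx":0,"wy":0,"wz":0},{"dx":0,"dy":-25,"dz":-25,"wx":0,"wy":0,"wz":0},{"dx":3,"dy":-35,"dz":-8,"wx":0,"wy":0,"wz":0},{"dx":3,"dy":-35,"dz":0,"wx":0,"wy":0,"wz":0},{"dx":3,"dy":-35,"dz":0,"wx":0,"wy":0,"wz":0}]'
python3 -m pendant '[{"dx":0,"dy":-20,"dz":0,"wx":0,"wy":0,"wz":0},{"dx":0,"dy":0,"dz":0,"wx":0,"wy":0,"wz":-0.118},{"dx":0,"dy":0,"dz":0,"wx":0,"wy":0,"wz":-0.118},{"dx":0,"dy":0,"dz":0,"wx":0,"wy":0,"wz":-0.118},{"dx":0,"dy":0,"dz":0,"wx":0,"wy":0,"wz":-0.118},{"dx":0,"dy":0,"dz":0,"wx":0,"wy":0,"wz":-0.118},{"dx":0,"dy":0,"dz":0,"wx":0,"wy":0,"wz":-0.118},{"dx":0,"dy":0,"dz":0,"wx":0,"wy":0,"wz":-0.118}]'
python3 -m pendant '[{"dx":0,"dy":0,"dz":0,"wx":0,"wy":0,"wz":-0.118},{"dx":0,"dy":0,"dz":0,"wx":0,"wy":0,"wz":-0.118},{"dx":0,"dy":0,"dz":0,"wx":0,"wy":0,"wz":-0.118},{"dx":0,"dy":0,"dz":0,"wx":0,"wy":0,"wz":-0.118},{"dx":0,"dy":0,"dz":0,"wx":0,"wy":0,"wz":-0.118},{"dx":0,"dy":0,"dz":0,"wx":0,"wy":0,"wz":-0.118},{"dx":0,"dy":0,"dz":0,"wx":0,"wy":0,"wz":0},{"dx":0,"dy":0,"dz":0,"wx":0,"wy":0,"wz":0}]'
python3 go.py .4905 .288 .02 173.5
```

```text
clock: 21.0
tool_pos: [0.5121, 0.2888, 0.0795]
orientation: [2.301, 2.135, 0.001]
force: [-0.1, 0.0, -1.0]
finger_gap: 0.0252
clock: 21.67
tool_pos: [0.4931, 0.2897, 0.0784]
orientation: [1.241, 2.884, -0.003]
force: [0.3, -0.6, -1.6]
finger_gap: 0.0253
clock: 22.33
tool_pos: [0.4928, 0.2903, 0.0782]
orientation: [0.179, 3.136, -0.002]
force: [0.0, -0.4, -1.4]
finger_gap: 0.0249
t 22.33 p [0.4928 0.2903 0.0782] gap 0.0249 shift now-axes [ 2.1 -2.4 58.2] shift goal-axes [ 2.1 -2.5 58.2] turn [-0.001  0.    -0.001] q [ 0.27  0.9  -1.24  1.84  0.94  1.15  0.14] F [ 0.05 -0.38 -1.39]
```

```bash
python3 -m pendant '[{"dx":2,"dy":-2.5,"dz":20,"wx":0,"wy":0,"wz":0},{"dx":0,"dy":0,"dz":25,"wx":0,"wy":0,"wz":0},{"dx":0,"dy":0,"dz":25,"wx":0,"wy":0,"wz":0},{"dx":0,"dy":0,"dz":12,"wx":0,"wy":0,"wz":0},{"dx":0,"dy":0,"dz":6,"wx":0,"wy":0,"wz":0},{"dx":0,"dy":0,"dz":2,"wx":0,"wy":0,"wz":0},{"dx":0,"dy":0,"dz":0,"wx":0,"wy":0,"wz":0},{"dx":0,"dy":0,"dz":0,"wx":0,"wy":0,"wz":0}]'
python3 go.py .4905 .288 -.017 173.5
```

```text
clock: 23.0
tool_pos: [0.4912, 0.2895, -0.0102]
orientation: [0.173, 3.135, 0.001]
force: [-0.2, -0.4, -0.6]
finger_gap: 0.0248
t 23.0 p [ 0.4912  0.2895 -0.0102] gap 0.0248 shift now-axes [ 0.5 -1.6  6.8] shift goal-axes [ 0.5 -1.5  6.8] turn [0.001 0.002 0.003] q [ 0.21  1.   -1.12  1.87  1.07  1.03  0.07] F [-0.19 -0.45 -0.58]
```

```bash
python3 -m pendant '[{"dx":0,"dy":-1.5,"dz":3,"wx":0,"wy":0,"wz":0},{"dx":0,"dy":0,"dz":2,"wx":0,"wy":0,"wz":0},{"dx":0,"dy":0,"dz":0,"wx":0,"wy":0,"wz":0}]'
python3 -m pendant '[{"dx":0,"dy":0,"dz":1,"wx":0,"wy":0,"wz":0},{"dx":0,"dy":0,"dz":0,"wx":0,"wy":0,"wz":0}]'
python3 -m pendant '[{"dx":0,"dy":0,"dz":1,"wx":0,"wy":0,"wz":0},{"dx":0,"dy":0,"dz":0,"wx":0,"wy":0,"wz":0}]'
python3 go.py .4905 .288 -.017 173.5
```

```text
clock: 23.25
tool_pos: [0.4905, 0.2869, -0.0163]
orientation: [0.173, 3.136, -0.001]
force: [0.3, -0.0, -1.4]
finger_gap: 0.0254
clock: 23.42
tool_pos: [0.4904, 0.2871, -0.0174]
orientation: [0.172, 3.136, -0.001]
force: [-0.4, -0.2, -0.5]
finger_gap: 0.0251
clock: 23.58
tool_pos: [0.4904, 0.2873, -0.0178]
orientation: [0.172, 3.136, -0.001]
force: [-2.0, -1.3, 4.1]
finger_gap: 0.0251
t 23.58 p [ 0.4904  0.2873 -0.0178] gap 0.0251 shift now-axes [ 0.   0.7 -0.8] shift goal-axes [ 0.   0.7 -0.8] turn [-0.     0.001  0.004] q [ 0.21  1.   -1.11  1.88  1.09  1.02  0.07] F [-1.96 -1.35  4.09]
```

```bash
python3 -m pendant '[{"dx":0,"dy":0,"dz":0,"wx":0,"wy":0,"wz":0},{"dx":0,"dy":0,"dz":0,"wx":0,"wy":0,"wz":0},{"dx":0,"dy":0,"dz":0,"wx":0,"wy":0,"wz":0},{"dx":0,"dy":0,"dz":0,"wx":0,"wy":0,"wz":0},{"dx":0,"dy":0,"dz":0,"wx":0,"wy":0,"wz":0},{"dx":0,"dy":0,"dz":0,"wx":0,"wy":0,"wz":0},{"dx":0,"dy":0,"dz":-10,"wx":0,"wy":0,"wz":0},{"dx":0,"dy":0,"dz":-20,"wx":0,"wy":0,"wz":0}]' 1
python3 -m pendant '[{"dx":0,"dy":0,"dz":-35,"wx":0,"wy":0,"wz":0},{"dx":0,"dy":0,"dz":-35,"wx":0,"wy":0,"wz":0},{"dx":0,"dy":0,"dz":-30,"wx":0,"wy":0,"wz":0},{"dx":0,"dy":0,"dz":0,"wx":0,"wy":0,"wz":0},{"dx":0,"dy":0,"dz":0,"wx":0,"wy":0,"wz":0}]'
python3 - <<'E'
from h import *
np.set_printoptions(precision=4,suppress=True)
c=read_camera("wrist"); P=cloud(c); h=cv2.cvtColor(c["frame"],cv2.COLOR_RGB2HSV)
m=(cv2.inRange(h,(100,110,50),(128,255,255))>0)&(P[...,2]<.05); q=P[m]; print("blue",len(q),q.min(0),q.max(0),np.median(q,0))
t=q[q[:,2]>.025]; r=cv2.minAreaRect((t[:,:2]*1000).astype(np.float32)); print(r, "top z",np.median(t[:,2]))
m=(cv2.inRange(h,(45,60,30),(80,255,255))>0)&(P[...,2]<.02); q=P[m]; r=cv2.minAreaRect((q[:,:2]*1000).astype(np.float32)); print("mat",r)
save(c,"w9.png"); s=read_camera("scene"); b=cv2.resize(s["frame"][130:230,140:310],(768,452))
E
python3 go.py .456 -.182 .12 173.5
```

```text
clock: 24.25
tool_pos: [0.4889, 0.2861, 0.0104]
orientation: [-0.172, -3.134, 0.004]
force: [0.0, 0.1, 0.3]
finger_gap: 0.0852
clock: 24.67
tool_pos: [0.4914, 0.2881, 0.1141]
orientation: [0.172, 3.132, 0.002]
force: [0.6, -0.2, -1.5]
finger_gap: 0.0855
blue 3011 [0.4442 0.2701 0.0198] [0.5347 0.3041 0.0304] [0.4862 0.2872 0.028 ]
((489.6994323730469, 286.94598388671875), (25.379993438720703, 89.1734848022461), 83.40031433105469) top z 0.02799561683903984
mat ((495.87628173828125, 292.95989990234375), (110.35270690917969, 204.82791137695312), 85.7862548828125)
t 24.77 p [0.4901 0.2866 0.1113] gap 0.0855 shift now-axes [ -17.5 -469.5   -8.1] shift goal-axes [ -19.2 -469.4   -8.7] turn [-0.001  0.001  0.004] q [ 0.3   0.85 -1.28  1.83  0.9   1.19  0.18] F [-0.65 -0.12 -0.68]
```

View pics/w9.png

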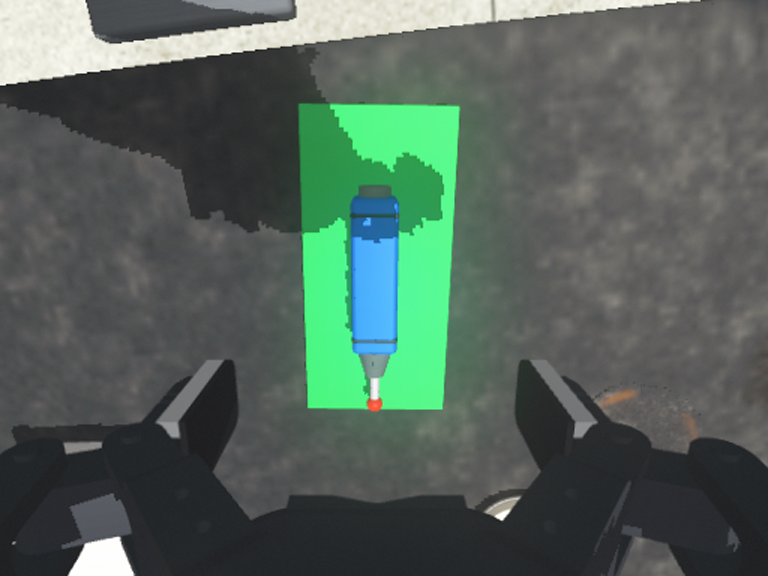

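```bash
python3 -m pendant '[{"dx":-1.6,"dy":-30,"dz":-1,"wx":0,"wy":0,"wz":0},{"dx":-1.6,"dy":-40,"dz":-1,"wx":0,"wy":0,"wz":0},{"dx":-1.6,"dy":-40,"dz":-1,"wx":0,"wy":0,"wz":0},{"dx":-1.6,"dy":-40,"dz":-1,"wx":0,"wy":0,"wz":0},{"dx":-1.6,"dy":-40,"dz":-1,"wx":0,"wy":0,"wz":0},{"dx":-1.6,"dy":-40,"dz":-1,"wx":0,"wy":0,"wz":0},{"dx":-1.6,"dy":-40,"dz":-1,"wx":0,"wy":0,"wz":0},{"dx":-1.6,"dy":-40,"dz":-1,"wx":0,"wy":0,"wz":0}]'
python3 -m pendant '[{"dx":-1.6,"dy":-40,"dz":-1,"wx":0,"wy":0,"wz":0},{"dx":-1.6,"dy":-40,"dz":0,"wx":0,"wy":0,"wz":0},{"dx":-1.6,"dy":-40,"dz":0,"wx":0,"wy":0,"wz":0},{"dx":-1.6,"dy":-39,"dz":0,"wx":0,"wy":0,"wz":0},{"dx":0,"dy":0,"dz":0,"wx":0,"wy":0,"wz":0},{"dx":0,"dy":0,"dz":0,"wx":0,"wy":0,"wz":0}]'
python3 - <<'E'
from h import *
np.set_printoptions(precision=4,suppress=True)
c=read_camera("wrist"); P=cloud(c)
for n,lo,hi in(("green",(45,120,80),(80,255,255)),("red",(0,140,90),(8,255,255)),("blue",(105,140,80),(128,255,255))):
    for u,v,a,k in blobs(c,lo,hi,40)[:3]: print(n,u,v,a,cast(c,[(u,v)],.061)[0],P[int(v),int(u)])
t=np.load("top.npy",allow_pickle=True).item()
save(c,"w10.png")
E
python3 go.py .456 -.182 .12 173.5
```

```text
clock: 25.43
tool_pos: [0.4674, -0.0243, 0.1185]
orientation: [-0.172, -3.135, -0.0]
force: [0.4, 0.3, -0.3]
finger_gap: 0.0852
clock: 25.93
tool_pos: [0.4565, -0.1834, 0.1191]
orientation: [-0.182, -3.134, -0.002]
force: [0.7, 0.4, -0.5]
finger_gap: 0.0851
green 252.61574074074073 197.48148148148147 468.0 [ 0.4559 -0.1821  0.061 ] [ 0.4554 -0.1825  0.0614]
red 507.4024024024024 290.81081081081084 55.5 [0.5617 0.0203 0.061 ] [0.588  0.0508 0.0257]
blue 76.59951540325372 172.11214953271028 481.5 [ 0.4216 -0.3084  0.061 ] [ 0.4215 -0.3087  0.0613]
t 25.98 p [ 0.4568 -0.1812  0.1195] gap 0.0853 shift now-axes [ 0.8 -0.9 -0.5] shift goal-axes [ 0.8 -0.9 -0.5] turn [ 0.002 -0.001  0.001] q [ 1.36  0.85 -1.45  2.    0.93  1.21  0.98] F [0.1  1.18 0.13]
```

```bash
python3 -m pendant '[{"dx":0.8,"dy":-0.9,"dz":20,"wx":0,"wy":0,"wz":0},{"dx":0,"dy":0,"dz":20,"wx":0,"wy":0,"wz":0},{"dx":0,"dy":0,"dz":15,"wx":0,"wy":0,"wz":0},{"dx":0,"dy":0,"dz":5,"wx":0,"wy":0,"wz":0},{"dx":0,"dy":0,"dz":0,"wx":0,"wy":0,"wz":0},{"dx":0,"dy":0,"dz":0,"wx":0,"wy":0,"wz":0}]'
python3 go.py .456 -.1822 -.009 173.5
```

```text
clock: 26.48
tool_pos: [0.4573, -0.1804, 0.0611]
orientation: [0.168, 3.136, 0.001]
force: [0.5, 0.0, 0.4]
finger_gap: 0.0855
t 26.48 p [ 0.4573 -0.1804  0.0611] gap 0.0855 shift now-axes [ 1.2 -2.  70.1] shift goal-axes [ 1.1 -2.  70.1] turn [0.    0.001 0.006] q [ 1.3   0.91 -1.35  2.04  1.03  1.12  0.93] F [0.53 0.04 0.39]
```

```bash
python3 -m pendant '[{"dx":1.2,"dy":-2,"dz":15,"wx":0,"wy":0,"wz":0},{"dx":0,"dy":0,"dz":20,"wx":0,"wy":0,"wz":0},{"dx":0,"dy":0,"dz":20,"wx":0,"wy":0,"wz":0},{"dx":0,"dy":0,"dz":12,"wx":0,"wy":0,"wz":0},{"dx":0,"dy":0,"dz":3,"wx":0,"wy":0,"wz":0},{"dx":0,"dy":0,"dz":0,"wx":0,"wy":0,"wz":0}]'
python3 go.py .456 -.1822 -.009 173.5
python3 -m pendant '[{"dx":0,"dy":0,"dz":0,"wx":0,"wy":0,"wz":0},{"dx":0,"dy":0,"dz":0,"wx":0,"wy":0,"wz":0},{"dx":0,"dy":0,"dz":0,"wx":0,"wy":0,"wz":0},{"dx":0,"dy":0,"dz":0,"wx":0,"wy":0,"wz":0},{"dx":0,"dy":0,"dz":0,"wx":0,"wy":0,"wz":0},{"dx":0,"dy":0,"dz":0,"wx":0,"wy":0,"wz":0},{"dx":0,"dy":0,"dz":0,"wx":0,"wy":0,"wz":0},{"dx":0,"dy":0,"dz":0,"wx":0,"wy":0,"wz":0}]' -1 25
python3 go.py .456 -.1822 -.009 173.5
```

```text
clock: 26.98
tool_pos: [0.4559, -0.1833, -0.0091]
orientation: [0.171, 3.136, 0.0]
force: [0.1, -0.3, 0.1]
finger_gap: 0.085
t 26.98 p [ 0.4559 -0.1833 -0.0091] gap 0.085 shift now-axes [-0.   1.1 -0.1] shift goal-axes [-0.   1.1 -0.1] turn [0.    0.001 0.004] q [ 1.24  0.99 -1.22  2.06  1.16  1.04  0.86] F [ 0.08 -0.3   0.1 ]
clock: 27.65
tool_pos: [0.4561, -0.1839, -0.0087]
orientation: [0.172, 3.135, -0.001]
force: [-1.0, -0.8, 6.2]
finger_gap: 0.0255
t 27.65 p [ 0.4561 -0.1839 -0.0087] gap 0.0255 shift now-axes [0.3 1.7 0.3] shift goal-axes [0.3 1.7 0.3] turn [-0.001  0.001  0.004] q [ 1.24  0.99 -1.22  2.06  1.16  1.04  0.86] F [-0.99 -0.83  6.22]
```

```bash
python3 -m pendant '[{"dx":0,"dy":0,"dz":-5,"wx":0,"wy":0,"wz":0},{"dx":0,"dy":0,"dz":-12,"wx":0,"wy":0,"wz":0},{"dx":0,"dy":0,"dz":-22,"wx":0,"wy":0,"wz":0},{"dx":0,"dy":0,"dz":-28,"wx":0,"wy":0,"wz":0},{"dx":0,"dy":0,"dz":-28,"wx":0,"wy":0,"wz":0},{"dx":0,"dy":0,"dz":-18,"wx":0,"wy":0,"wz":0},{"dx":0,"dy":0,"dz":-5,"wx":0,"wy":0,"wz":0},{"dx":0,"dy":0,"dz":0,"wx":0,"wy":0,"wz":0}]'
python3 go.py .6291 .1088 .11 173.5
python3 -m pendant '[{"dx":-4,"dy":10,"dz":0,"wx":0,"wy":0,"wz":0},{"dx":-8,"dy":22,"dz":0,"wx":0,"wy":0,"wz":0},{"dx":-12,"dy":30,"dz":0,"wx":0,"wy":0,"wz":0},{"dx":-12,"dy":30,"dz":0,"wx":0,"wy":0,"wz":0},{"dx":-12,"dy":30,"dz":0,"wx":0,"wy":0,"wz":0},{"dx":-12,"dy":30,"dz":0,"wx":0,"wy":0,"wz":0},{"dx":-12,"dy":30,"dz":0,"wx":0,"wy":0,"wz":0},{"dx":-12,"dy":30,"dz":0,"wx":0,"wy":0,"wz":0}]'
python3 go.py .6291 .1088 .11 173.5
```

```text
clock: 28.32
tool_pos: [0.4565, -0.184, 0.1104]
orientation: [0.172, 3.134, -0.003]
force: [0.5, -1.0, -0.0]
finger_gap: 0.0253
t 28.32 p [ 0.4565 -0.184   0.1104] gap 0.0253 shift now-axes [-139.4  310.     0.4] shift goal-axes [-138.3  310.5    0.4] turn [-0.001  0.003  0.003] q [ 1.35  0.86 -1.43  2.01  0.94  1.18  0.98] F [ 0.47 -1.   -0.01]
clock: 28.98
tool_pos: [0.5618, 0.0201, 0.107]
orientation: [-0.171, -3.135, 0.001]
force: [-0.5, -0.7, 0.3]
finger_gap: 0.0252
t 28.98 p [0.5618 0.0201 0.107 ] gap 0.0252 shift now-axes [-57.2  95.5  -3.1] shift goal-axes [-56.8  95.7  -3. ] turn [-0.    -0.002  0.005] q [ 0.81  0.88 -1.32  1.84  0.93  1.21  0.64] F [-0.46 -0.75  0.32]
```

```bash
python3 -m pendant '[{"dx":-15,"dy":28,"dz":0,"wx":0,"wy":0,"wz":0},{"dx":-15,"dy":28,"dz":0,"wx":0,"wy":0,"wz":0},{"dx":-14,"dy":22,"dz":0,"wx":0,"wy":0,"wz":0},{"dx":-8,"dy":8,"dz":0,"wx":0,"wy":0,"wz":0},{"dx":0,"dy":0,"dz":0,"wx":0,"wy":0,"wz":0},{"dx":0,"dy":0,"dz":0,"wx":0,"wy":0,"wz":0},{"dx":0,"dy":0,"dz":0,"wx":0,"wy":0,"wz":0}]'
python3 - <<'E'
from h import *
np.set_printoptions(precision=4,suppress=True)
s=manip.observe(); c=read_camera("wrist"); P=cloud(c)
for u,v,a,k in blobs(c,(45,100,60),(80,255,255),30)[:3]: print("green dot",u,v,a,cast(c,[(u,v)],s["tool_pos"][2]+.0697)[0],P[int(v),int(u)])
E
python3 go.py .6291 .1088 .0475 173.5
```

```text
clock: 29.57
tool_pos: [0.6222, 0.0973, 0.1074]
orientation: [-0.171, -3.135, 0.002]
force: [-0.1, -0.2, 0.2]
finger_gap: 0.0255
green dot 451.7447627279088 70.55955467753219 8099.0 [0.5515 0.1638 0.1771] [0.5447 0.2714 0.0018]
green dot 250.1312620423892 302.43994861913933 2076.0 [0.6219 0.097  0.1771] [0.622  0.0969 0.1766]
t 29.62 p [0.6224 0.0967 0.1077] gap 0.0256 shift now-axes [-5.4 12.8 60.2] shift goal-axes [-5.3 12.7 60.2] turn [-0.002 -0.001  0.003] q [ 0.59  0.94 -1.26  1.67  0.94  1.26  0.59] F [-1.05 -0.47 -0.15]
```

```bash
python3 -m pendant '[{"dx":-5.3,"dy":12.7,"dz":0,"wx":0,"wy":0,"wz":0},{"dx":0,"dy":0,"dz":12,"wx":0,"wy":0,"wz":0},{"dx":0,"dy":0,"dz":18,"wx":0,"wy":0,"wz":0},{"dx":0,"dy":0,"dz":15,"wx":0,"wy":0,"wz":0},{"dx":0,"dy":0,"dz":7,"wx":0,"wy":0,"wz":0},{"dx":0,"dy":0,"dz":3,"wx":0,"wy":0,"wz":0},{"dx":0,"dy":0,"dz":0,"wx":0,"wy":0,"wz":0},{"dx":0,"dy":0,"dz":0,"wx":0,"wy":0,"wz":0}]'
python3 go.py .6291 .1088 .0465 173.5
```

```text
clock: 30.28
tool_pos: [0.6301, 0.1096, 0.0537]
orientation: [0.173, 3.136, 0.0]
force: [0.1, 0.4, -0.5]
finger_gap: 0.0256
t 30.28 p [0.6301 0.1096 0.0537] gap 0.0256 shift now-axes [ 0.9 -0.9  7.2] shift goal-axes [ 0.9 -0.9  7.2] turn [0.    0.    0.003] q [ 0.54  1.01 -1.19  1.67  1.    1.2   0.55] F [ 0.14  0.39 -0.46]
```

```bash
python3 -m pendant '[{"dx":0.9,"dy":-0.9,"dz":3,"wx":0,"wy":0,"wz":0},{"dx":0,"dy":0,"dz":2,"wx":0,"wy":0,"wz":0},{"dx":0,"dy":0,"dz":0,"wx":0,"wy":0,"wz":0}]'
python3 -m pendant '[{"dx":0,"dy":0,"dz":1,"wx":0,"wy":0,"wz":0},{"dx":0,"dy":0,"dz":0,"wx":0,"wy":0,"wz":0}]'
python3 -m pendant '[{"dx":0,"dy":0,"dz":1,"wx":0,"wy":0,"wz":0},{"dx":0,"dy":0,"dz":0,"wx":0,"wy":0,"wz":0}]'
python3 go.py .6291 .1088 .0465 173.5
```

```text
clock: 30.53
tool_pos: [0.6292, 0.1087, 0.0488]
orientation: [0.172, 3.136, -0.001]
force: [-0.2, 0.0, -0.3]
finger_gap: 0.0255
clock: 30.7
tool_pos: [0.6293, 0.1089, 0.0479]
orientation: [0.172, 3.136, -0.0]
force: [-0.4, 0.0, -0.6]
finger_gap: 0.0255
clock: 30.87
tool_pos: [0.6292, 0.1088, 0.0467]
orientation: [0.172, 3.136, -0.001]
force: [0.6, 0.0, -0.7]
finger_gap: 0.0256
t 30.87 p [0.6292 0.1088 0.0467] gap 0.0256 shift now-axes [ 0.  -0.1  0.2] shift goal-axes [ 0.  -0.1  0.2] turn [-0.     0.001  0.004] q [ 0.54  1.01 -1.19  1.68  1.01  1.19  0.54] F [ 0.59  0.04 -0.73]
```

Continue in 0.5–1 mm steps until contact.

```bash
python3 -m pendant '[{"dx":0,"dy":0,"dz":0.7,"wx":0,"wy":0,"wz":0},{"dx":0,"dy":0,"dz":0,"wx":0,"wy":0,"wz":0}]'
python3 -m pendant '[{"dx":0,"dy":0,"dz":0.7,"wx":0,"wy":0,"wz":0},{"dx":0,"dy":0,"dz":0,"wx":0,"wy":0,"wz":0}]'
```

```text
clock: 31.03
tool_pos: [0.6293, 0.1089, 0.0464]
orientation: [0.172, 3.136, -0.001]
force: [-0.3, -0.1, 2.3]
finger_gap: 0.0256
clock: 31.2
tool_pos: [0.6293, 0.1089, 0.0464]
orientation: [0.172, 3.136, -0.001]
force: [-2.0, -1.9, 6.4]
finger_gap: 0.0259
```

```bash
python3 -m pendant '[{"dx":0,"dy":0,"dz":-0.5,"wx":0,"wy":0,"wz":0},{"dx":0,"dy":0,"dz":0,"wx":0,"wy":0,"wz":0}]'
python3 -m pendant '[{"dx":0,"dy":0,"dz":0,"wx":0,"wy":0,"wz":0},{"dx":0,"dy":0,"dz":0,"wx":0,"wy":0,"wz":0},{"dx":0,"dy":0,"dz":0,"wx":0,"wy":0,"wz":0},{"dx":0,"dy":0,"dz":0,"wx":0,"wy":0,"wz":0},{"dx":0,"dy":0,"dz":0,"wx":0,"wy":0,"wz":0},{"dx":0,"dy":0,"dz":0,"wx":0,"wy":0,"wz":0},{"dx":0,"dy":0,"dz":0,"wx":0,"wy":0,"wz":0}]' 0.6
python3 -m pendant '[{"dx":0,"dy":0,"dz":-8,"wx":0,"wy":0,"wz":0},{"dx":0,"dy":0,"dz":-20,"wx":0,"wy":0,"wz":0},{"dx":0,"dy":0,"dz":-30,"wx":0,"wy":0,"wz":0},{"dx":0,"dy":0,"dz":-30,"wx":0,"wy":0,"wz":0},{"dx":0,"dy":0,"dz":-30,"wx":0,"wy":0,"wz":0},{"dx":0,"dy":0,"dz":0,"wx":0,"wy":0,"wz":0},{"dx":0,"dy":0,"dz":0,"wx":0,"wy":0,"wz":0}]'
python3 - <<'E'
from m import *
np.set_printoptions(precision=4,suppress=True)
c=read_camera("wrist"); P=cloud(c)
for u,v,a,k in blobs(c,(45,100,60),(80,255,255),30)[:3]: print("green",u,v,a,cast(c,[(u,v)],.116)[0],P[int(v),int(u)])
# block top from depth
B=P[(abs(P[...,2]-.055)<.0035)&(P[...,0]>.55)]; r=cv2.minAreaRect((B[:,:2]*1000).astype(np.float32)); print("block top pts",len(B),B.min(0),B.max(0),r)
hh=cv2.cvtColor(c["frame"],cv2.COLOR_RGB2HSV)
for lo,hi in(((0,130,90),(8,255,255)),((172,130,90),(180,255,255))):
    for u,v,a,k in blobs(c,lo,hi,6)[:6]: print("red",u,v,a,cast(c,[(u,v)],.055)[0],P[int(v),int(u)])
s=read_camera("scene"); a=cv2.resize(c["frame"],(480,360)); b=cv2.resize(s["frame"][110:290,140:360],(440,360))
cv2.imwrite("pics/end.png",cv2.cvtColor(cv2.resize(np.hstack([a,b]),(800,313)),cv2.COLOR_RGB2BGR)); print(manip.observe()["clock"],manip.observe()["tool_pos"])
E
```

```text
clock: 31.37
tool_pos: [0.6293, 0.1089, 0.0464]
orientation: [0.172, 3.136, -0.001]
force: [-1.6, -0.3, 5.1]
finger_gap: 0.0254
clock: 31.95
tool_pos: [0.6292, 0.1089, 0.0458]
orientation: [0.172, 3.136, -0.0]
force: [0.9, -0.3, 0.8]
finger_gap: 0.0681
clock: 32.53
tool_pos: [0.6306, 0.11, 0.1681]
orientation: [0.172, 3.131, 0.002]
force: [0.0, -0.5, -0.9]
finger_gap: 0.0681
green 409.6820116242309 59.69852386858296 6853.5 [0.5464 0.2233 0.116 ] [0.5385 0.2721 0.0151]
green 248.8452855245684 198.5159362549801 502.0 [0.6291 0.1086 0.116 ] [0.6284 0.1081 0.1166]
block top pts 11605 [0.5865 0.0121 0.0515] [0.7974 0.1505 0.0585] ((696.309814453125, 82.37322998046875), (121.03699493408203, 214.40867614746094), 84.61558532714844)
red 419.54833141542 257.78097429996166 869.0 [0.728  0.2682 0.055 ] [0.7503 0.2888 0.0159]
red 382.75496453900706 220.65070921985816 470.0 [0.684  0.2309 0.055 ] [0.701  0.2468 0.0142]
red 414.4983818770226 95.4304207119741 51.5 [0.5714 0.2579 0.055 ] [0.5721 0.2747 0.0209]
red 183.4040404040404 148.20202020202018 16.5 [0.595  0.0535 0.055 ] [0.5949 0.053  0.054 ]
red 285.5 189.0 10.0 [0.6425 0.1409 0.055 ] [0.6425 0.1404 0.0548]
red 183.5 137.5 8.0 [0.5856 0.0552 0.055 ] [0.5869 0.0502 0.0344]
32.6333 [0.6291 0.1087 0.1646]
```

View pics/end.png

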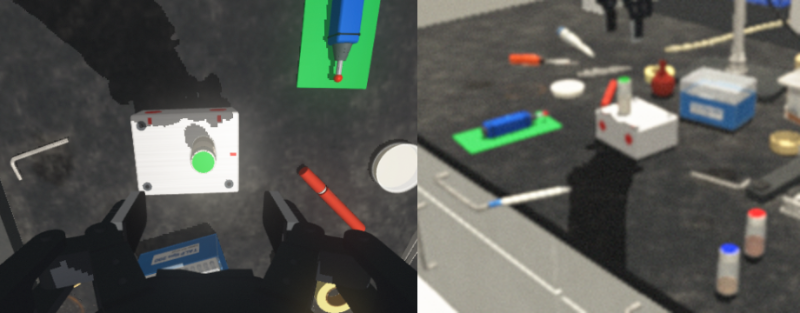

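```bash
python3 -c "
from rig import manip
print(manip.job_done())"
```

```text
the job is handed in; nothing more can be done
None
```

The whole job is done in the order asked and was handed in at 32.6 s of robot time.

- **Touch-offs:** I touched the left front spot, then the right front spot, then the left side spot. Each time I paused for about 0.6 s or more with the plunger in roughly 5 mm, at about 3 to 4 N. The first contact is confirmed in a camera picture. The second and third rest on the force readings and on contact coming within about 1 mm of where I expected it. The arm hid the third from the top camera.
- **Probe:** It lies flat and released on its mat, with its centre at (0.490, 0.287) against the mat centre at about (0.491, 0.288), and in line with the mat to within about 0.1°.
- **Vial:** The green-dot vial stands upright on the block. Its axis measured (0.629, 0.1086) against a target of (0.6291, 0.1088), which I worked out from the touched faces. The red- and blue-dot vials still stand where they were.

**What went wrong or disagreed:**
- **First grasp:** The first try at gripping the probe closed just above the handle. Depth images showed the real fingertips about 22 to 26 mm behind the reported tool point. I moved lower and gripped it on the second try; the probe had not moved.
- **Block yaw:** The touches gave -3.8° and the cameras -4.2°, so I used -4.0°. The difference is under 1 mm at the vial.
- **Final block outline:** My last depth-based check of the block's outline picked up neighbouring objects, so I ignored it. The tick marks agreed.

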